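Stack a mower clutch pack on the height gauge and bring the gauge foot down on it

TASK

The first lined clutch disc already lies on the round plate of the height gauge: build the pack up on it with the steel disc and then the other lined disc from the drain rack, each lowered by hand (not dropped) and lying flat and centred on the plate's scribed circle. Then take the gauge arm by its knob, swing the foot over the middle of the pack, slide it down until you feel it bear on the pack with a light press (5 to 15 N, never 25), and leave it resting there. The linings are worn, so the pack's height is not known beforehand; do not disturb the other things on the bench.

Things in the scene. Friction and masses are not known exactly. Their poses are not given: they have to be found in the camera images.
- plate (a point): Centre of the top face of the height gauge's round ground-steel plate: 120 mm diameter, 34 mm above the bench, level, with a dark circle of 77 mm diameter scribed on it that shows the centre. The plate stands on a fixed green cast base 250 x 130 mm, 22 mm high. x axis: from the plate centre towards the column.
- column (a point): Centre of the top of the gauge's fixed steel column (26 mm diameter, top 190 mm above the bench), 120 mm from the plate centre; its vertical axis is the axis about which the arm swings.
- gauge_slide (a joint): Height of the gauge arm, m: 0 = fully up (foot's underside 75 mm above the plate), growing as the arm slides straight down the column, to 0.06. Nearly counterbalanced, with about 3 N of friction: it stays where it is left and needs about 2 to 4 N to push down.
- gauge_arm (a joint): Swing of the gauge arm about the column, rad: 0 = foot exactly over the plate centre; positive = swung counter-clockwise seen from above, that is to the robot's right, off the plate. There is no stop at 0; it turns freely with a little friction (under 1 N at the knob) from -0.4 to 2.1 and stays where it is left.
- knob (a point): Middle of the black round knob on the end of the green gauge arm, straight above the foot and 120 mm from the column axis: 26 mm diameter, 31 mm tall (15 mm above and 16 mm below this point), vertical axis, solid with the arm; nothing stands above it. At gauge_slide 0 it is 185 mm above the bench. The arm (22 mm wide) runs from under the knob to the column, its top 26 mm below this point.
- gauge_foot: The gauge's flat round steel measuring foot, 40 mm diameter, rigid on the arm's end under the knob; origin: centre of its underside (76 mm below knob).
- rack: Fixed blue-painted steel drain rack, 290 mm wide (its y), about 125 mm deep (its x); origin: centre of its footprint on the bench. Its perforated top slopes at 25 degrees (0.436 rad), rising along its +x (away from the robot), from 25 to 80 mm above the bench, with a 6 mm high lip (square to the slope) along the low edge and no side walls.
- lined_disc_a: First clutch disc of the pack, brown lining on a dark steel hub, already lying flat on the gauge's plate, within 2 mm of its centre: 68 mm diameter, worn to somewhere between 9 and 11 mm thick, 22 mm bore, about 0.14 kg. Origin: centre of its underside; z up.
- lined_disc_b: Second lined clutch disc, same look and size, also worn to somewhere between 9 and 11 mm thick, about 0.14 kg, lying flat on the sloping rack against its lip; its small bore (22 mm) admits no finger. Origin: centre of its underside; z axis: disc axis, square to the slope, pointing up.
- steel_disc: Bright plain steel clutch disc, 68 mm diameter, 8 mm thick, 22 mm bore, about 0.2 kg, lying flat on the sloping rack against its lip, beside the lined disc (centres 120 to 180 mm apart, either may be on the left). Origin: centre of its underside; z axis square to the slope, pointing up.
- recoil_pulley: Bystander: blue plastic recoil pulley, 90 mm diameter, 30 mm high with its hub. Origin: centre of its underside.
- plug_adapter: Bystander: brass spark plug adapter standing on end, 34 mm diameter, 62 mm high. Origin: centre of its underside.
- flywheel_nut: Bystander: matte black hexagon flywheel nut, 58 mm across corners, 28 mm high. Origin: centre of its underside.
- spanner: Bystander: steel open-ended spanner, 170 mm long, lying flat. Origin: middle, on the bench; x axis along it.
- screwdriver: Bystander: screwdriver with yellow handle, 190 mm long, lying flat. Origin: middle, on the bench; x axis along it.
- oil_bottle: Bystander: red oil bottle with black cap, 68 mm diameter, 170 mm high. Origin: centre of its underside.
- air_filter: Bystander: orange rimmed panel air filter with white pleats, 85 x 125 x 24 mm. Origin: centre of its underside.
Mind the look-alikes: they are no part of the job. What is meant by the steel_disc is not orange, and is the smaller of those in its own colour. What is shaped like the lined_disc_b but blue is not meant.

How it is judged:
By the outcome, as a careful person would: the job done as asked, in the order asked, and still so for the second after the job is handed in, with the robot touching nothing.
It also fails if it takes over 72 s, if anything falls off the work surface, if the arm or the gripper's body presses on something with over 40 N, if the wrist force passes 120 N, or if a joint passes its speed limit or range.

ROBOT

A 6-joint arm with a two-finger parallel gripper is mounted at the origin on the work surface. World frame = base frame: x ahead of the robot, y to its left, z up, the work surface at z = 0. Lengths are in m, angles in rad, forces in N, time in s.
With the tool pointing down it reaches from about 0.3 to 0.85 m from the base axis. Payload 4.2 kg.
Tool frame: the origin (TCP) lies on the front face of the gripper's body, between the roots of the fingers; the fingertips stand 78 mm ahead of it and the grasp point (between the pads) lies ahead of it (bot.grip_point_offset is the z of the grasp point in the tool frame, in m); z points along the fingers, y is the line along which they close (so a half turn about z gives the same grasp; the last joint's range is limited). The gripper opens to 91 mm and grips with 3 to 60 N. Pads are 32 mm wide; open, the fingers measure 118 mm over their backs; the gripper's body (76 mm by 178 mm) begins 60 mm behind the grasp point.
Start: joints at [-0.02, 0.32, 1.565, -0, 1.257, -0.02], TCP at [0.575, 0, 0.292] pointing down, gripper open.
Joint ranges: [-3.11, 3.11], [-0.84, 2.01], [0.21, 2.61], [-1.34, 4.49], [0.05, 2.63], [-2.56, 2.56]. Speed limits (rad/s): [2.57, 2.57, 3.14, 3.14, 3.14, 3.14].

INTERFACE

Orientations are given as a rotation vector (axis times angle).
In Python, from station import bot gives the robot as it stands.
- The arm moves only by the tool play_rows, never from a script. Its argument "increments" is a list of rows, each an object of numbers: "tx", "ty", "tz": the shift along the tool's x, y, z in units of 250 mm (1.0 is 250 mm); "rx", "ry", "rz": the turn, a rotation vector about the tool's x, y, z in units of 45 degrees (1.0 is 45 degrees); "fingers": the closure, from 0 (fully open) to 1 (shut). In form: [{"tx": .., "ty": .., "tz": .., "rx": .., "ry": .., "rz": .., "fingers": ..}, ...]. A call has 1 to 20 rows; each row shifts and turns the commanded pose from where the row before left it, along the tool's axes as they then stand; what a row does not reach is not made up. A row lasts 1/10 s, in which the tool goes at most 50 mm and 8.59 degrees, less where a joint would pass 70% of its speed; a pose out of reach is approached as far as the arm can. A call with a number of a shift or a turn outside -1 to 1 is refused whole. A call with a gripper value outside its range is refused whole. The fingers move at their own pace and stop on an object; the grip force is fixed at half the most. Time passes only in rows, so rows that do not move let the fingers close. It gives the time, the measured TCP pose, the force, the opening and the grip force at its end, in the units of the state.
- bot.observe(): the state, without advancing time (a new reading comes with each control period).
- bot.capture(name): name is "scene" or "side" or "wrist"; returns (picture, depth): 400x640x3 uint8, red, green, blue; 400x640 float32, m along the optical axis (not along the pixel's ray), 0 where there is no reading.
- bot.camera_model(name): a dict with "fx", "fy", "cx", "cy" (pixels), "xyz" and "orientation" of the camera in the world; the wrist camera has in their place "T_tool_cam" (4x4, takes a point from camera to tool coordinates, whose origin is the TCP and whose axes are the flange's). Camera axes: x right, y down, z forward; pixel columns grow to the right and rows downward; lengths in m; the calibration is good to about 2 mm. A picture is of the moment at which its call begins: read the wrist's pose just before it. camera_model takes no time and is no camera call.
- bot.sign_off(): hands the job in; it is judged then, once.
Trained networks look in the newest picture that a camera, given by its name, has taken for a name from the list of things; names that differ only in an ending like _2 or _b are one class to them, and where a whole thing is asked for, a point or a joint stands for the part that bears it (a point fixed in the world has none). Each returns a list of dicts, best first, with "p" (0 to 1); they miss things now and then, are a little off and sometimes report something else, mostly with a low value. They report only what shows in the picture. A call takes as long as a camera call. They do not tell look-alikes from the thing itself.
- bot.boxes_of(name, camera): "point" ([x, y, z] in m, in world coordinates, good to about 4 mm: the middle of the surface that is visible of it).
The state is a dict: "t": time; "joint_positions": joint angles; "dq": joint speeds; "joint_efforts": joint torques, N m; "tool_pos": TCP position; "eef_rot": TCP orientation; "contact_force": force on the tool from outside, world axes, zero at the start; "torque": the same for the moment, N m; "gripper_width": finger opening in m; "grasp_force": force on a finger pad.
Only numpy, scipy, OpenCV 4.12 (cv2) and the standard library are available. Lean on these libraries where they do the work, as an engineer would, in place of code of your own. Each camera call takes 0.05 s, during which the arm holds its last target. There are 200 camera calls.

## Working session

There is one attempt and no reset: what is moved stays moved. The work goes in short steps, Python scripts to look and compute and a tool call to move; the robot and the scene stay as the last step left them, time stands still between calls to the robot, and variables do not carry over. Pictures are saved under pics/ and viewed, at most 10 in all, crops included, and the job is handed in when it is done.

Besides the shell and the picture viewer there is one more tool, called after "Emit:" in YAML: its name, and indented under it one key for each argument. play_rows: Moves the arm, as the interface text tells. Its arguments: {"type":"object","properties":{"increments":{"type":"array","items":{"type":"object","properties":{"tx":{"type":"number","minimum":-1,"maximum":1},"ty":{"type":"number","minimum":-1,"maximum":1},"tz":{"type":"number","minimum":-1,"maximum":1},"rx":{"type":"number","minimum":-1,"maximum":1},"ry":{"type":"number","minimum":-1,"maximum":1},"rz":{"type":"number","minimum":-1,"maximum":1},"fingers":{"type":"number"}}}}},"required":["increments"]}

```bash
mkdir -p pics; ls; cat > h.py <<'E'
import numpy as np, cv2
from scipy.spatial.transform import Rotation as R
from station import bot
def campose(c):
    m=bot.camera_model(c)
    if 'T_tool_cam' in m:
        s=bot.observe(); T=np.eye(4); T[:3,:3]=R.from_rotvec(s['eef_rot']).as_matrix(); T[:3,3]=s['tool_pos']
        return m,T@np.array(m['T_tool_cam'])
    T=np.eye(4); o=np.array(m['orientation']); T[:3,:3]=o if o.shape==(3,3) else R.from_rotvec(o).as_matrix(); T[:3,3]=m['xyz']
    return m,T
def cloud(c,name=None):
    m,T=campose(c); im,d=bot.capture(c)
    v,u=np.mgrid[:400,:640]
    P=np.stack([(u-m['cx'])/m['fx']*d,(v-m['cy'])/m['fy']*d,d],-1)@T[:3,:3].T+T[:3,3]
    P[d==0]=np.nan
    if name: cv2.imwrite(f'pics/{name}.png',im[...,::-1])
    return im,P
E
python3 - <<'E'
from h import *
print(bot.observe(), bot.grip_point_offset)
for c in ['scene','side']:
    print(bot.camera_model(c))
    im,P=cloud(c,c+'1'); np.save(c+'1.npy',P)
    for n in ['plate','column','knob','gauge_foot','rack','lined_disc_a','steel_disc','recoil_pulley','oil_bottle','plug_adapter']:
        try: print(c,n,[(np.round(b['point'],3).tolist(),round(b['p'],2)) for b in bot.boxes_of(n,c)][:4])
        except Exception as e: print(n,e)
a=cv2.imread('pics/scene1.png');b=cv2.imread('pics/side1.png');cv2.imwrite('pics/both1.png',cv2.resize(np.vstack([a,b]),(480*1,600)))
E
```

```text
pics
{'t': 0.0, 'joint_positions': array([-1.99908474e-02,  3.20302734e-01,  1.56570076e+00, -2.63575384e-05,
        1.25738404e+00, -2.00106530e-02]), 'dq': array([-1.17329408e-03,  3.77583004e-04,  7.38680515e-04,  6.99409052e-04,
        8.70217926e-05,  1.36939167e-03]), 'joint_efforts': array([-5.01459035e-04, -4.12465632e+01, -2.31973493e+01,  7.28826877e-02,
        4.58198413e-02, -1.41870069e-04]), 'tool_pos': array([5.74626546e-01, 7.04190378e-06, 2.91405498e-01]), 'eef_rot': array([-2.22050706e+00, -2.22056913e+00,  1.98093023e-03]), 'contact_force': array([-1.07027221,  0.44203747, -0.26419443]), 'torque': array([ 0.08238182, -0.05529859,  0.04045034]), 'grasp_force': 0.0, 'gripper_width': 0.09126404514005347} 0.0595
{'fx': 400.297075838607, 'fy': 400.297075838607, 'cx': 323.17896519047326, 'cy': 198.85934467025479, 'xyz': array([1.14499344, 0.7197042 , 0.91973526]), 'orientation': array([-0.97162147, -2.41905673,  1.11049865])}
scene plate [([0.601, -0.012, 0.029], 0.94), ([0.375, 0.15, 0.041], 0.63), ([0.36, -0.223, 0.023], 0.47)]
scene column [([0.597, -0.01, 0.032], 
[... 812 characters left out ...]
de column [([0.48, -0.034, 0.046], 0.74), ([0.566, -0.005, 0.028], 0.73), ([0.338, -0.208, 0.026], 0.24)]
side knob [([0.599, -0.064, 0.15], 0.93)]
side gauge_foot []
side rack [([0.562, 0.292, 0.058], 0.97)]
side lined_disc_a [([0.519, 0.202, 0.043], 0.86), ([0.384, 0.236, 0.009], 0.86), ([0.482, -0.03, 0.046], 0.62)]
side steel_disc [([0.418, 0.417, 0.009], 0.87), ([0.521, 0.334, 0.046], 0.84), ([0.573, 0.493, 0.012], 0.81)]
side recoil_pulley [([0.735, 0.137, 0.024], 0.64), ([0.565, -0.01, 0.025], 0.44)]
side oil_bottle [([0.659, -0.392, 0.123], 0.73), ([0.56, 0.293, 0.056], 0.69)]
side plug_adapter [([0.598, -0.062, 0.152], 0.5), ([0.367, 0.15, 0.04], 0.49), ([0.524, 0.335, 0.046], 0.3)]
```

View pics/scene1.png

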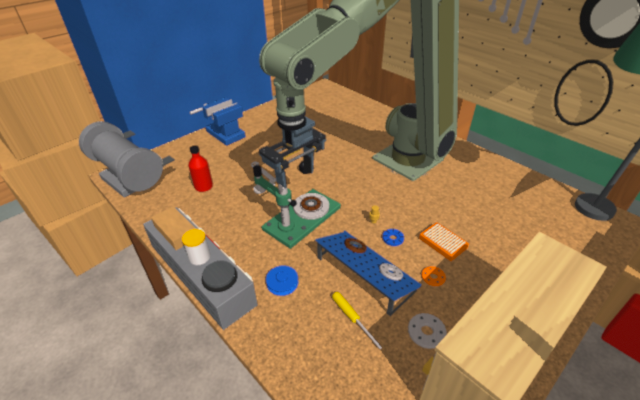

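View pics/side1.png

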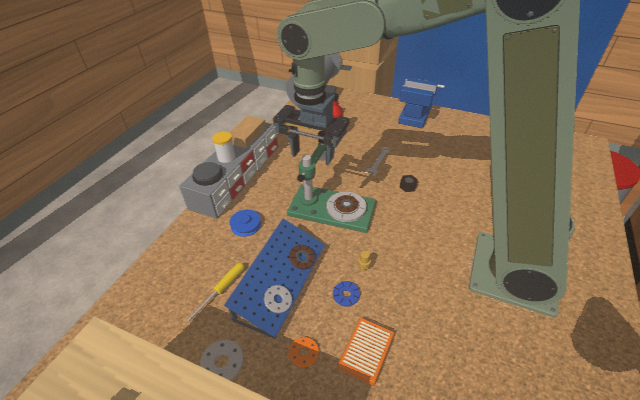

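The scene view shows the gauge plate with lined disc a at (312,205). On the rack, lined disc b is at (355,243) and the bright steel disc at (391,271). The look-alikes are a large grey disc (428,330), an orange one (432,276) and a blue one (392,237). I'll look through the wrist camera next.

```bash
python3 - <<'E'
from h import *
print(bot.camera_model('wrist'))
im,P=cloud('wrist','w1'); np.save('w1.npy',P)
for n in ['plate','column','knob','lined_disc_a','steel_disc']:
    print(n,[(np.round(b['point'],3).tolist(),round(b['p'],2)) for b in bot.boxes_of(n,'wrist')][:4])
# rough geometry from static cams: rack plane, column top
for c in ['scene1','side1']:
    P=np.load(c+'.npy'); Q=P.reshape(-1,3)
    m=(abs(Q[:,0]-.6)<.06)&(abs(Q[:,1])<.06)&(Q[:,2]>.182)&(Q[:,2]<.2)
    print(c,'coltop',m.sum(),Q[m].mean(0),Q[m].min(0),Q[m].max(0))
    im=cv2.imread('pics/'+c+'.png').astype(int)
    b=(im[...,0]>im[...,2]+50)&(P[...,0]>.45)&(P[...,0]<.68)&(P[...,1]>.1)&(P[...,1]<.46)&(P[...,2]>.02)&(P[...,2]<.1)
    q=P[b]; q=q[(q[:,0]<.66)]
    A=np.c_[q[:,:2],np.ones(len(q))]
    co=np.linalg.lstsq(A,q[:,2],rcond=None)[0]
    r=q[:,2]-A@co; k=abs(r)<.006; co=np.linalg.lstsq(A[k],q[k,2],rcond=None)[0]
    print('rack plane',co,np.arctan(np.hypot(*co[:2])),len(q),k.sum(), cv2.minAreaRect(q[k,:2].astype(np.float32)))
E
```

```text
{'fx': 287.5464521171413, 'fy': 287.5464521171413, 'cx': 320.17442050901104, 'cy': 197.72471485219415, 'T_tool_cam': array([[ 9.44460560e-04, -9.57508676e-01, -2.88402918e-01,
         8.24547335e-02],
       [ 9.99999546e-01,  8.66872345e-04,  3.96744733e-04,
        -9.07390674e-04],
       [-1.29878011e-04, -2.88403161e-01,  9.57509060e-01,
        -9.10704836e-02],
       [ 0.00000000e+00,  0.00000000e+00,  0.00000000e+00,
         1.00000000e+00]])}
plate [([0.562, -0.013, 0.034], 0.57)]
column [([0.568, -0.009, 0.035], 0.87)]
knob [([0.606, -0.016, 0.155], 0.83), ([0.598, -0.137, 0.109], 0.69)]
lined_disc_a [([0.526, 0.176, 0.046], 0.92), ([0.491, -0.032, 0.043], 0.8)]
steel_disc [([0.74, 0.126, 0.021], 0.52), ([0.565, 0.151, 0.058], 0.32)]
scene1 coltop 28 [ 0.6117941  -0.01687344  0.18811077] [ 0.59435297 -0.03019618  0.18220588] [ 0.61714049 -0.00777227  0.19275361]
rack plane [ 0.45866597  0.00188787 -0.20019653] 0.43004034404979735 2041 1989 ((0.5506770014762878, 0.2707483172416687), (0.12848059833049774, 0.2878212034702301), 0.20324037969112396)
side1 coltop 51 [ 0.60280231 -0.02005714  0.18795652] [ 0.59159763 -0.03497327  0.18291659] [ 0.61405101 -0.01013167  0.19069841]
rack plane [ 0.46328274  0.00262769 -0.20423936] 0.4338509220303518 4126 4087 ((0.5499967336654663, 0.2677711546421051), (0.12480305135250092, 0.2908618450164795), 0.4203832745552063)
```

View pics/w1.png

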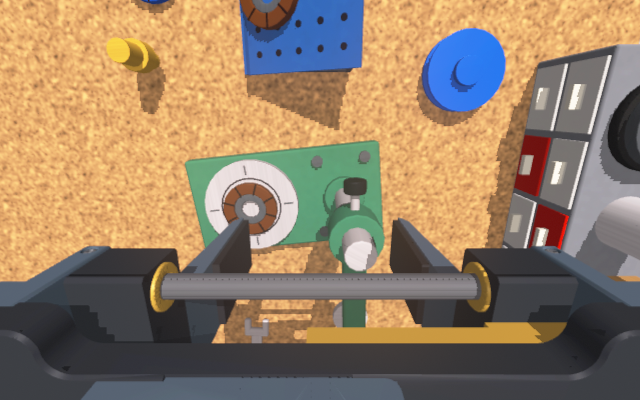

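The wrist view shows the plate and disc a at (250,210), the column at (357,250) and the gauge arm swung towards -y. I'll write a planner that gives equal screw-motion rows, then move to look at the steel disc square to the slope.

```bash
cat >> h.py <<'E'
from scipy.linalg import fractional_matrix_power as fmp
S25,C25=np.sin(.436),np.cos(.436)
def frame(x,z):
    z=np.array(z,float);z/=np.linalg.norm(z);x=np.array(x,float);x-=z*(x@z);x/=np.linalg.norm(x)
    return np.stack([x,np.cross(z,x),z],1)
RS=frame([-C25,0,-S25],[S25,0,-C25])   # tool square to the slope
def pose(p,Rm):
    T=np.eye(4);T[:3,:3]=Rm;T[:3,3]=p;return T
def now():
    s=bot.observe();return pose(s['tool_pos'],R.from_rotvec(s['eef_rot']).as_matrix())
def plan(T0,T1,n=None):
    D=np.linalg.inv(T0)@T1
    if n is None: n=int(np.ceil(max(np.linalg.norm(R.from_matrix(D[:3,:3]).as_rotvec())/np.radians(8),np.linalg.norm(D[:3,3])/.04,1)))
    d=np.real(fmp(D,1/n))
    t=d[:3,3]/.25; r=R.from_matrix(d[:3,:3]).as_rotvec()/(np.pi/4)
    T=T0.copy();zs=[]
    for i in range(n): T=T@d; zs.append(T[:3,3]+.078*T[:3,2])
    print(n,'rows t',np.round(t,4).tolist(),'r',np.round(r,4).tolist(),'tips',np.round(zs[::4],3).tolist())
    return T1
E
python3 - <<'E'
from h import *
T=plan(now(),pose([.45,.25,.32],frame([-1,0,0],[0,0,-1])))
T=plan(T,pose([.449,.336,.212],RS))
E
```

```text
12 rows t [0.1, 0.0262, -0.0092] r [0.0, 0.0, -0.1667] tips [[0.582, 0.025, 0.217], [0.574, 0.127, 0.226], [0.517, 0.212, 0.235]]
4 rows t [0.0187, 0.086, 0.1072] r [0.0, -0.1388, 0.0] tips [[0.454, 0.272, 0.216]]
```

Emit:
play_rows:
  increments:
    - {"tx": 0.1, "ty": 0.0262, "tz": -0.0092, "rz": -0.1667}
    - {"tx": 0.1, "ty": 0.0262, "tz": -0.0092, "rz": -0.1667}
    - {"tx": 0.1, "ty": 0.0262, "tz": -0.0092, "rz": -0.1667}
    - {"tx": 0.1, "ty": 0.0262, "tz": -0.0092, "rz": -0.1667}
    - {"tx": 0.1, "ty": 0.0262, "tz": -0.0092, "rz": -0.1667}
    - {"tx": 0.1, "ty": 0.0262, "tz": -0.0092, "rz": -0.1667}
    - {"tx": 0.1, "ty": 0.0262, "tz": -0.0092, "rz": -0.1667}
    - {"tx": 0.1, "ty": 0.0262, "tz": -0.0092, "rz": -0.1667}
    - {"tx": 0.1, "ty": 0.0262, "tz": -0.0092, "rz": -0.1667}
    - {"tx": 0.1, "ty": 0.0262, "tz": -0.0092, "rz": -0.1667}
    - {"tx": 0.1, "ty": 0.0262, "tz": -0.0092, "rz": -0.1667}
    - {"tx": 0.1, "ty": 0.0262, "tz": -0.0092, "rz": -0.1667}
    - {"tx": 0.0187, "ty": 0.086, "tz": 0.1072, "ry": -0.1388}
    - {"tx": 0.0187, "ty": 0.086, "tz": 0.1072, "ry": -0.1388}
    - {"tx": 0.0187, "ty": 0.086, "tz": 0.1072, "ry": -0.1388}
    - {"tx": 0.0187, "ty": 0.086, "tz": 0.1072, "ry": -0.1388}
    - {}
    - {}
    - {}

```text
$.increments[0]: bad value
```

```bash
python3 - <<'E'
from h import *
T=now(); print(np.round(T,3), bot.observe()['joint_positions'],bot.observe()['contact_force'])
im,P=cloud('wrist','w2'); np.save('w2.npy',P); np.save('w2T.npy',T)
for n in ['rack','lined_disc_a','steel_disc']:
    print(n,[(np.round(b['point'],3).tolist(),round(b['p'],2)) for b in bot.boxes_of(n,'wrist')][:4])
E
```

```text
[[ 0.     1.     0.     0.575]
 [ 1.    -0.     0.     0.   ]
 [ 0.     0.    -1.     0.292]
 [ 0.     0.     0.     1.   ]] [-1.99915350e-02  3.19580497e-01  1.56447612e+00  6.86543026e-06
  1.25741420e+00 -1.99576246e-02] [ 0.11791214 -0.2144391  -0.54949793]
rack [([0.566, 0.152, 0.056], 0.57)]
lined_disc_a [([0.524, 0.177, 0.044], 0.81), ([0.49, -0.032, 0.04], 0.56)]
steel_disc []
```

View pics/w2.png

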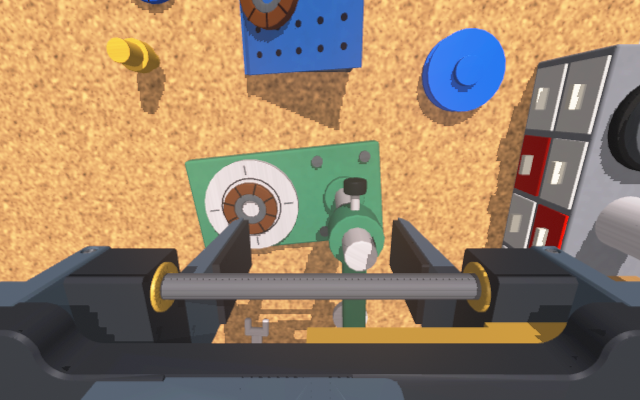

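The call was refused and nothing moved. I think each row needs all of its fields.

Emit:
play_rows:
  increments:
    - {"tx": 0.1, "ty": 0.0262, "tz": -0.0092, "rx": 0, "ry": 0, "rz": -0.1667, "fingers": 0}
    - {"tx": 0.1, "ty": 0.0262, "tz": -0.0092, "rx": 0, "ry": 0, "rz": -0.1667, "fingers": 0}
    - {"tx": 0.1, "ty": 0.0262, "tz": -0.0092, "rx": 0, "ry": 0, "rz": -0.1667, "fingers": 0}
    - {"tx": 0.1, "ty": 0.0262, "tz": -0.0092, "rx": 0, "ry": 0, "rz": -0.1667, "fingers": 0}
    - {"tx": 0.1, "ty": 0.0262, "tz": -0.0092, "rx": 0, "ry": 0, "rz": -0.1667, "fingers": 0}
    - {"tx": 0.1, "ty": 0.0262, "tz": -0.0092, "rx": 0, "ry": 0, "rz": -0.1667, "fingers": 0}
    - {"tx": 0.1, "ty": 0.0262, "tz": -0.0092, "rx": 0, "ry": 0, "rz": -0.1667, "fingers": 0}
    - {"tx": 0.1, "ty": 0.0262, "tz": -0.0092, "rx": 0, "ry": 0, "rz": -0.1667, "fingers": 0}
    - {"tx": 0.1, "ty": 0.0262, "tz": -0.0092, "rx": 0, "ry": 0, "rz": -0.1667, "fingers": 0}
    - {"tx": 0.1, "ty": 0.0262, "tz": -0.0092, "rx": 0, "ry": 0, "rz": -0.1667, "fingers": 0}
    - {"tx": 0.1, "ty": 0.0262, "tz": -0.0092, "rx": 0, "ry": 0, "rz": -0.1667, "fingers": 0}
    - {"tx": 0.1, "ty": 0.0262, "tz": -0.0092, "rx": 0, "ry": 0, "rz": -0.1667, "fingers": 0}
    - {"tx": 0.0187, "ty": 0.086, "tz": 0.1072, "rx": 0, "ry": -0.1388, "rz": 0, "fingers": 0}
    - {"tx": 0.0187, "ty": 0.086, "tz": 0.1072, "rx": 0, "ry": -0.1388, "rz": 0, "fingers": 0}
    - {"tx": 0.0187, "ty": 0.086, "tz": 0.1072, "rx": 0, "ry": -0.1388, "rz": 0, "fingers": 0}
    - {"tx": 0.0187, "ty": 0.086, "tz": 0.1072, "rx": 0, "ry": -0.1388, "rz": 0, "fingers": 0}
    - {"tx": 0, "ty": 0, "tz": 0, "rx": 0, "ry": 0, "rz": 0, "fingers": 0}
    - {"tx": 0, "ty": 0, "tz": 0, "rx": 0, "ry": 0, "rz": 0, "fingers": 0}

```text
t: 3.4
tool_pos: [0.4487, 0.3351, 0.2127]
eef_rot: [-0.002, 2.711, -0.003]
contact_force: [0.2, 0.5, 0.9]
gripper_width: 0.091
grasp_force: 0.0
```

```bash
python3 - <<'E'
from h import *
T=now(); print(np.round(T,3), bot.observe()['joint_positions'],bot.observe()['contact_force'])
im,P=cloud('wrist','w3'); np.save('w3.npy',P); np.save('w3T.npy',T)
for n in ['rack','lined_disc_a','steel_disc']:
    print(n,[(np.round(b['point'],3).tolist(),round(b['p'],2)) for b in bot.boxes_of(n,'wrist')][:4])
E
```

```text
[[-0.909 -0.001  0.418  0.449]
 [-0.002  1.    -0.002  0.335]
 [-0.418 -0.002 -0.909  0.213]
 [ 0.     0.     0.     1.   ]] [ 0.75300495  0.26553173  1.93160645 -0.47452795  0.67830484 -0.48651198] [0.17882457 0.5407683  0.94031118]
rack [([0.54, 0.283, 0.044], 0.78)]
lined_disc_a [([0.519, 0.196, 0.043], 0.88), ([0.389, 0.232, 0.016], 0.57)]
steel_disc [([0.569, 0.494, 0.012], 0.9), ([0.519, 0.338, 0.049], 0.76), ([0.411, 0.407, 0.006], 0.67)]
```

View pics/w3.png

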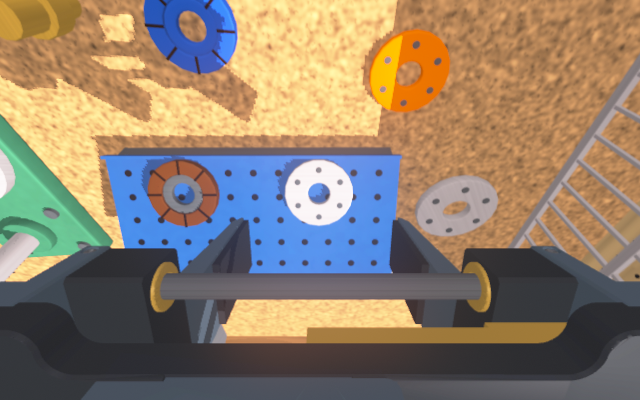

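The steel disc is at (319,192) and lined disc b at (183,193), both against the lip at the top. I'll measure both in the tool frame.

```bash
cat >> h.py <<'E'
def circ3(pts):
    """least-squares circle of points on a plane -> centre of rim via minEnclosingCircle (trimmed)"""
    (c,r)=cv2.minEnclosingCircle(pts.astype(np.float32)); return np.array(c),r
E
python3 - <<'E'
from h import *
T=np.load('w3T.npy');P=np.load('w3.npy');im=cv2.imread('pics/w3.png').astype(int)
Q=(P-T[:3,3])@T[:3,:3]   # tool frame
b=(im[...,0]>im[...,2]+60)&(Q[...,2]>.16)&(Q[...,2]<.21); v,u=np.mgrid[:400,:640]
b&=(v>160)&(v<270)&(u>110)&(u<400)
q=Q[b]; A=np.c_[q[:,:2],np.ones(len(q))]
k=np.ones(len(q),bool)
for _ in range(4):
    co=np.linalg.lstsq(A[k],q[k,2],rcond=None)[0]; k=abs(q[:,2]-A@co)<.003
print('rack plane tool z =',co,k.sum(), 'std',(q[k,2]-A[k]@co).std())
h=co[2]+Q[...,0]*co[0]+Q[...,1]*co[1]-Q[...,2]
for n,(u0,v0) in dict(steel=(319,192),lined=(183,193)).items():
    m=(h>.004)&(h<.02)&(np.hypot(u-u0,v-v0)<44)
    m=cv2.morphologyEx(m.astype(np.uint8),cv2.MORPH_OPEN,np.ones((3,3)))>0
    lip=(v<v0-33)
    m&=~lip
    cs,_=cv2.findContours(m.astype(np.uint8),cv2.RETR_EXTERNAL,cv2.CHAIN_APPROX_NONE)
    c=max(cs,key=cv2.contourArea)[:,0]; e=Q[c[:,1],c[:,0]]
    B=np.c_[2*e[:,:2],np.ones(len(e))]; kk=np.ones(len(e),bool)
    for _ in range(4):
        s=np.linalg.lstsq(B[kk],(e[kk,:2]**2).sum(1),rcond=None)[0]; r=np.sqrt(s[2]+s[:2]@s[:2]); kk=abs(np.hypot(*(e[:,:2]-s[:2]).T)-r)<.0025
    el=cv2.fitEllipse(c)
    print(n,'circle',s[:2],r,kk.sum(),len(kk),'medh',np.median(h[m]),'ellipse',el)
    z=np.median(Q[...,2][m]); print(' z',z,'world',T[:3,3]+T[:3,:3]@np.array([s[0],s[1],z]), 'world normal',T[:3,:3]@np.array([co[0],co[1],-1]))
E
```

```text
rack plane tool z = [ 0.00513395 -0.00485024  0.18988408] 19153 std 0.0006679417819767172
steel circle [ 0.00649723 -0.00097503] 0.03302042852194567 189 196 medh 0.007956388762498962 ellipse ((318.3790283203125, 191.0804443359375), (64.63953399658203, 66.46636199951172), 95.55463409423828)
 z 0.18197171071399854 world [0.51874698 0.33385617 0.04460473] world normal [-0.42227898 -0.00332222  0.90648735]
lined circle [ 0.00584817 -0.13473835] 0.03310649820903692 209 209 medh 0.010506237106876426 ellipse ((182.87355041503906, 191.962646484375), (63.65644836425781, 71.28981018066406), 117.5916748046875)
 z 0.1800564461650132 world [0.51868236 0.20009742 0.04690929] world normal [-0.42227898 -0.00332222  0.90648735]
```

Emit:
play_rows:
  increments:
    - {"tx": 0.013, "ty": -0.004, "tz": 0.1, "rx": 0, "ry": 0, "rz": 0, "fingers": 0}
    - {"tx": 0.013, "ty": 0, "tz": 0.1, "rx": 0, "ry": 0, "rz": 0, "fingers": 0}
    - {"tx": 0, "ty": 0, "tz": 0.1, "rx": 0, "ry": 0, "rz": 0, "fingers": 0}
    - {"tx": 0, "ty": 0, "tz": 0.08, "rx": 0, "ry": 0, "rz": 0, "fingers": 0}
    - {"tx": 0, "ty": 0, "tz": 0.04, "rx": 0, "ry": 0, "rz": 0, "fingers": 0}
    - {"tx": 0, "ty": 0, "tz": 0.02, "rx": 0, "ry": 0, "rz": 0, "fingers": 0}
    - {"tx": 0, "ty": 0, "tz": 0, "rx": 0, "ry": 0, "rz": 0, "fingers": 0}
    - {"tx": 0, "ty": 0, "tz": 0, "rx": 0, "ry": 0, "rz": 0, "fingers": 0}

```text
t: 4.4
tool_pos: [0.4898, 0.3341, 0.1112]
eef_rot: [0.001, 2.707, 0.001]
contact_force: [-0.1, -0.8, -0.2]
gripper_width: 0.0913
grasp_force: 0.0
```

```bash
python3 - <<'E'
from h import *
T0=np.load('w3T.npy'); D=np.linalg.inv(T0)@now(); print(np.round(D,4)); print(bot.observe()['contact_force'])
E
```

```text
[[ 1.000e+00 -2.800e-03 -3.500e-03  5.000e-03]
 [ 2.800e-03  1.000e+00  1.700e-03 -9.000e-04]
 [ 3.500e-03 -1.700e-03  1.000e+00  1.093e-01]
 [ 0.000e+00  0.000e+00  0.000e+00  1.000e+00]]
[-0.14270732 -0.76777431 -0.22171907]
```

Emit:
play_rows:
  increments:
    - {"tx": 0.006, "ty": 0, "tz": 0, "rx": 0, "ry": 0, "rz": 0, "fingers": 0}
    - {"tx": 0, "ty": 0, "tz": 0, "rx": 0, "ry": 0, "rz": 0, "fingers": 1}
    - {"tx": 0, "ty": 0, "tz": 0, "rx": 0, "ry": 0, "rz": 0, "fingers": 1}
    - {"tx": 0, "ty": 0, "tz": 0, "rx": 0, "ry": 0, "rz": 0, "fingers": 1}
    - {"tx": 0, "ty": 0, "tz": 0, "rx": 0, "ry": 0, "rz": 0, "fingers": 1}
    - {"tx": 0, "ty": 0, "tz": 0, "rx": 0, "ry": 0, "rz": 0, "fingers": 1}

```text
t: 5.0
tool_pos: [0.4878, 0.3339, 0.1096]
eef_rot: [0.0, 2.709, -0.001]
contact_force: [-1.8, 0.1, 1.3]
gripper_width: 0.0668
grasp_force: 30.0
```

```bash
python3 - <<'E'
from h import *
T=now(); U=T.copy(); U[:3,3]-=.10*T[:3,2]; T=plan(T,U,5)
T=plan(T,pose([.47,.25,.30],frame([-1,0,0],[0,0,-1])))
T=plan(T,pose([.535,-.03,.30],frame([-1,0,0],[0,0,-1])))
E
```

```text
5 rows t [-0.0, 0.0, -0.08] r [-0.0, 0.0, -0.0] tips [[0.512, 0.334, 0.057], [0.479, 0.334, 0.13]]
4 rows t [-0.0503, -0.084, -0.0902] r [-0.0003, 0.1378, -0.0] tips [[0.473, 0.313, 0.152]]
8 rows t [-0.0325, -0.14, 0.0] r [0.0, 0.0, 0.0] tips [[0.478, 0.215, 0.222], [0.511, 0.075, 0.222]]
```

Emit:
play_rows:
  increments:
    - {"tx": 0, "ty": 0, "tz": -0.04, "rx": 0, "ry": 0, "rz": 0, "fingers": 1}
    - {"tx": 0, "ty": 0, "tz": -0.08, "rx": 0, "ry": 0, "rz": 0, "fingers": 1}
    - {"tx": 0, "ty": 0, "tz": -0.09, "rx": 0, "ry": 0, "rz": 0, "fingers": 1}
    - {"tx": 0, "ty": 0, "tz": -0.09, "rx": 0, "ry": 0, "rz": 0, "fingers": 1}
    - {"tx": 0, "ty": 0, "tz": -0.1, "rx": 0, "ry": 0, "rz": 0, "fingers": 1}
    - {"tx": -0.0503, "ty": -0.084, "tz": -0.0902, "rx": 0, "ry": 0.1378, "rz": 0, "fingers": 1}
    - {"tx": -0.0503, "ty": -0.084, "tz": -0.0902, "rx": 0, "ry": 0.1378, "rz": 0, "fingers": 1}
    - {"tx": -0.0503, "ty": -0.084, "tz": -0.0902, "rx": 0, "ry": 0.1378, "rz": 0, "fingers": 1}
    - {"tx": -0.0503, "ty": -0.084, "tz": -0.0902, "rx": 0, "ry": 0.1378, "rz": 0, "fingers": 1}
    - {"tx": -0.0325, "ty": -0.14, "tz": 0, "rx": 0, "ry": 0, "rz": 0, "fingers": 1}
    - {"tx": -0.0325, "ty": -0.14, "tz": 0, "rx": 0, "ry": 0, "rz": 0, "fingers": 1}
    - {"tx": -0.0325, "ty": -0.14, "tz": 0, "rx": 0, "ry": 0, "rz": 0, "fingers": 1}
    - {"tx": -0.0325, "ty": -0.14, "tz": 0, "rx": 0, "ry": 0, "rz": 0, "fingers": 1}
    - {"tx": -0.0325, "ty": -0.14, "tz": 0, "rx": 0, "ry": 0, "rz": 0, "fingers": 1}
    - {"tx": -0.0325, "ty": -0.14, "tz": 0, "rx": 0, "ry": 0, "rz": 0, "fingers": 1}
    - {"tx": -0.0325, "ty": -0.14, "tz": 0, "rx": 0, "ry": 0, "rz": 0, "fingers": 1}
    - {"tx": -0.0325, "ty": -0.14, "tz": 0, "rx": 0, "ry": 0, "rz": 0, "fingers": 1}
    - {"tx": 0, "ty": 0, "tz": 0, "rx": 0, "ry": 0, "rz": 0, "fingers": 1}
    - {"tx": 0, "ty": 0, "tz": 0, "rx": 0, "ry": 0, "rz": 0, "fingers": 1}

```text
t: 6.9
tool_pos: [0.5332, -0.0285, 0.299]
eef_rot: [0.006, 3.131, -0.003]
contact_force: [-0.5, -0.2, -2.3]
gripper_width: 0.0673
grasp_force: 30.0
```

```bash
python3 - <<'E'
from h import *
T=now(); print(np.round(T,4), bot.observe()['joint_positions'],bot.observe()['contact_force'])
im,P=cloud('wrist','w4'); np.save('w4.npy',P); np.save('w4T.npy',T)
E
```

```text
[[-0.9999  0.0037  0.011   0.5332]
 [ 0.0037  1.     -0.0017 -0.0285]
 [-0.011  -0.0017 -0.9999  0.299 ]
 [ 0.      0.      0.      1.    ]] [-7.44446737e-02  2.46117693e-01  1.65193223e+00 -9.79562709e-04
  1.23246496e+00 -1.64120217e+00] [-0.54397425 -0.19735201 -2.34068184]
```

View pics/w4.png

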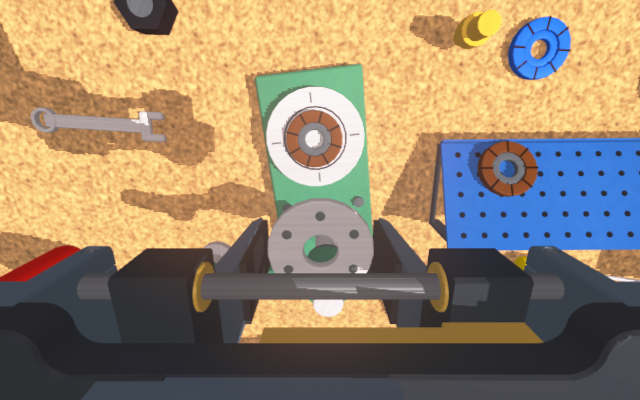

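The plate and disc a are at (315,136), and the held steel disc is at (320,238). I'll measure the plate centre and the held disc's offset in the tool frame.

```bash
cat >> h.py <<'E'
def fitc(e,tol=.0015):
    B=np.c_[2*e[:,:2],np.ones(len(e))]; k=np.ones(len(e),bool)
    for _ in range(8):
        s=np.linalg.lstsq(B[k],(e[k,:2]**2).sum(1),rcond=None)[0]; r=np.sqrt(s[2]+s[:2]@s[:2]); k=abs(np.hypot(*(e[:,:2]-s[:2]).T)-r)<max(tol,.0)
        
    return s[:2],r,k.sum(),len(k)
def pix2tool(uv,T_world,zworld):
    """pixel -> tool coords on a horizontal world plane"""
    m=bot.camera_model('wrist'); C=T_world@np.array(m['T_tool_cam'])
    uv=np.atleast_2d(uv).astype(float)
    d=np.c_[(uv[:,0]-m['cx'])/m['fx'],(uv[:,1]-m['cy'])/m['fy'],np.ones(len(uv))]@C[:3,:3].T
    w=C[:3,3]+d*((zworld-C[2,3])/d[:,2])[:,None]
    return (w-T_world[:3,3])@T_world[:3,:3], w
def outline(mask):
    cs,_=cv2.findContours(mask.astype(np.uint8),cv2.RETR_EXTERNAL,cv2.CHAIN_APPROX_NONE)
    return max(cs,key=cv2.contourArea)[:,0]
E
python3 - <<'E'
from h import *
T=np.load('w4T.npy');P=np.load('w4.npy');im=cv2.imread('pics/w4.png').astype(int)
Q=(P-T[:3,3])@T[:3,:3]; v,u=np.mgrid[:400,:640]
b,g,r=[im[...,i] for i in range(3)]
near=np.hypot(u-315,v-136)<60
green=(g>r+25)&(g>b+10)
white=near&(b>150)&(abs(r-b)<40)
white=cv2.morphologyEx(white.astype(np.uint8),cv2.MORPH_CLOSE,np.ones((5,5)))
c=outline(white); print('plate ellipse',cv2.fitEllipse(c)); t,w=pix2tool(c,T,.034); print(' world',fitc(w,.002))
print('plate z',np.nanmedian(P[...,2][white>0]))
brown=near&(r>b+40)&(np.hypot(u-315,v-136)<36)
brown=cv2.morphologyEx(brown.astype(np.uint8),cv2.MORPH_CLOSE,np.ones((5,5)))
c=outline(brown); print('disc a',cv2.fitEllipse(c)); 
m=brown>0; za=np.nanmedian(P[...,2][m]); print(' za',za,fitc(pix2tool(c,T,.044)[1],.002))
# held disc
hm=(Q[...,2]>.055)&(Q[...,2]<.085)&(abs(Q[...,1])<.036)&(v<262)&(abs(r-b)<30)
q=Q[hm]; A=np.c_[q[:,:2],np.ones(len(q))]; co=np.linalg.lstsq(A,q[:,2],rcond=None)[0]; print('held plane',co,hm.sum(),np.median(q[:,2]))
up=[(uu,np.nonzero(hm[:,uu])[0].min()) for uu in range(275,366) if hm[:,uu].any()]
up=np.array(up); e=Q[up[:,1],up[:,0]]; print('held circle',fitc(e,.001))
# fixed-radius fit
from scipy.optimize import least_squares
f=least_squares(lambda p:np.hypot(e[:,0]-p[0],e[:,1]-p[1])-.034,[0,0],loss='soft_l1',f_scale=.0007);print('fixed r',f.x,np.abs(f.fun).mean())
E
```

```text
plate ellipse ((315.0882263183594, 136.18638610839844), (98.01165771484375, 99.7378921508789), 169.86453247070312)
 world (array([ 0.48546758, -0.03430915]), np.float64(0.059548628301894876), np.int64(283), 283)
plate z 0.032547752498600924
disc a ((313.9761657714844, 138.3368377685547), (55.61859130859375, 56.15242004394531), 162.31153869628906)
 za 0.041452541498694456 (array([ 0.48492619, -0.03544592]), np.float64(0.03276988649473966), np.int64(160), 160)
held plane [0.02239755 0.00257458 0.07170592] 5522 0.0724819102841734
held circle (array([-0.00155758,  0.00071076]), np.float64(0.03363886164348047), np.int64(91), 91)
fixed r [-0.00196626  0.00071487] 0.00013860212678080492
```

```bash
python3 - <<'E'
from h import *
s=np.load('w4T.npy');P=np.load('w4.npy'); v,u=np.mgrid[:400,:640]
d=np.hypot(u-315,v-136); m=(d>36)&(d<46); q=P[m]; A=np.c_[q[:,:2],np.ones(len(q))]; print('plate plane',np.linalg.lstsq(A,q[:,2],rcond=None)[0])
Q=(P-s[:3,3])@s[:3,:3]; hm=(Q[...,2]>.055)&(Q[...,2]<.085)&(abs(Q[...,1])<.033)&(v<258)&(v>200); q=P[hm]; A=np.c_[q[:,:2],np.ones(len(q))]; print('held world plane',np.linalg.lstsq(A,q[:,2],rcond=None)[0])
T=now(); print(np.round(T,4))
# target: level about y with tilt correction; held centre over plate, held bottom at z
p=np.array([-.002,.0007,.0797])
def tgt(Rm,zb): return pose(np.array([.4855,-.0343,zb])-Rm@p,Rm)
Rt=frame([-1,0,0],[0,0,-1])
Rt=R.from_euler('y',.022).as_matrix()@Rt
print(Rt@np.array([.0224,.0026,-1]))
T=plan(T,tgt(Rt,.085)); T=plan(T,tgt(Rt,.049)); print(T[:3,3])
E
```

```text
** On entry to DLASCL parameter number  4 had an illegal value
 ** On entry to DLASCL parameter number  4 had an illegal valueTraceback (most recent call last):
  File "<stdin>", line 3, in <module>
    x, resids, rank, s = _umath_linalg.lstsq(a, b, rcond,
                         ~~~~~~~~~~~~~~~~~~~^^^^^^^^^^^^^
                                             signature=signature)
                                             ^^^^^^^^^^^^^^^^^^^^
    raise LinAlgError("SVD did not converge in Linear Least Squares")
numpy.linalg.LinAlgError: SVD did not converge in Linear Least Squares
```

```bash
python3 - <<'E'
from h import *
s=np.load('w4T.npy');P=np.load('w4.npy'); v,u=np.mgrid[:400,:640]
def pl(m):
    q=P[m]; q=q[np.isfinite(q[:,2])]; A=np.c_[q[:,:2],np.ones(len(q))]; return np.linalg.lstsq(A,q[:,2],rcond=None)[0]
d=np.hypot(u-315,v-136); print('plate plane',pl((d>36)&(d<46)))
Q=(P-s[:3,3])@s[:3,:3]; print('held',pl((Q[...,2]>.055)&(Q[...,2]<.085)&(abs(Q[...,1])<.033)&(v<258)&(v>200)))
T=now(); print(np.round(T,4))
p=np.array([-.002,.0007,.0797])
def tgt(Rm,zb): return pose(np.array([.4855,-.0343,zb])-Rm@p,Rm)
Rt=frame([-1,0,0],[0,0,-1])
for a in (0.022,-.022): print(a,(R.from_euler('y',a).as_matrix()@Rt)@np.array([.0224,.0026,-1]))
Rt=R.from_euler('y',.022).as_matrix()@Rt
T=plan(T,tgt(Rt,.085)); T=plan(T,tgt(Rt,.049)); print(T[:3,3])
E
```

```text
plate plane [0.00011766 0.00058541 0.03252994]
held [ 0.02958162 -0.02170378  0.21044753]
[[-0.9999  0.0024  0.0111  0.5331]
 [ 0.0024  1.     -0.0018 -0.0278]
 [-0.0111 -0.0018 -0.9999  0.299 ]
 [ 0.      0.      0.      1.    ]]
0.022 [-3.96354042e-04  2.60000000e-03  1.00025077e+00]
-0.022 [-0.0443928   0.0026      0.99926525]
4 rows t [0.0476, -0.0071, 0.1344] r [-0.0006, 0.0105, -0.0008] tips [[0.522, -0.03, 0.187]]
1 rows t [-0.0032, 0.0, 0.144] r [0.0, 0.0, 0.0] tips [[0.484, -0.035, 0.051]]
[ 0.48525374 -0.035       0.12872471]
```

Emit:
play_rows:
  increments:
    - {"tx": 0.0476, "ty": -0.0071, "tz": 0.1344, "rx": 0, "ry": 0.0105, "rz": 0, "fingers": 1}
    - {"tx": 0.0476, "ty": -0.0071, "tz": 0.1344, "rx": 0, "ry": 0.0105, "rz": 0, "fingers": 1}
    - {"tx": 0.0476, "ty": -0.0071, "tz": 0.1344, "rx": 0, "ry": 0.0105, "rz": 0, "fingers": 1}
    - {"tx": 0.0476, "ty": -0.0071, "tz": 0.1344, "rx": 0, "ry": 0.0105, "rz": 0, "fingers": 1}
    - {"tx": 0, "ty": 0, "tz": 0.05, "rx": 0, "ry": 0, "rz": 0, "fingers": 1}
    - {"tx": -0.003, "ty": 0, "tz": 0.05, "rx": 0, "ry": 0, "rz": 0, "fingers": 1}
    - {"tx": 0, "ty": 0, "tz": 0.02, "rx": 0, "ry": 0, "rz": 0, "fingers": 1}
    - {"tx": 0, "ty": 0, "tz": 0.01, "rx": 0, "ry": 0, "rz": 0, "fingers": 1}
    - {"tx": 0, "ty": 0, "tz": 0, "rx": 0, "ry": 0, "rz": 0, "fingers": 1}
    - {"tx": 0, "ty": 0, "tz": 0, "rx": 0, "ry": 0, "rz": 0, "fingers": 1}
    - {"tx": 0, "ty": 0, "tz": 0, "rx": 0, "ry": 0, "rz": 0, "fingers": 1}

```text
t: 8.05
tool_pos: [0.4864, -0.0357, 0.1329]
eef_rot: [-0.003, -3.122, 0.005]
contact_force: [-0.3, -0.0, -2.3]
gripper_width: 0.0671
grasp_force: 30.0
```

```bash
cat > st.py <<'E'
from h import *
T=now(); p=np.array([-.002,.0007,.0797]); print(np.round(T,4)); print('held bottom centre',T[:3,:3]@p+T[:3,3],'normal',T[:3,:3]@np.array([.0224,.0026,-1]),bot.observe()['contact_force'])
E
python3 st.py
```

```text
[[-0.9998  0.0022 -0.0197  0.4864]
 [ 0.0022  1.     -0.003  -0.0357]
 [ 0.0197 -0.0031 -0.9998  0.1329]
 [ 0.      0.      0.      1.    ]]
held bottom centre [ 0.48680967 -0.0352893   0.05316639] normal [-0.0026403   0.00566301  1.00023471] [-0.27866177 -0.04439468 -2.31499944]
```

Emit:
play_rows:
  increments:
    - {"tx": 0.005, "ty": 0.004, "tz": 0.012, "rx": 0, "ry": 0, "rz": 0, "fingers": 1}
    - {"tx": 0, "ty": 0, "tz": 0.012, "rx": 0, "ry": 0, "rz": 0, "fingers": 1}
    - {"tx": 0, "ty": 0, "tz": 0.004, "rx": 0, "ry": 0, "rz": 0, "fingers": 1}
    - {"tx": 0, "ty": 0, "tz": 0, "rx": 0, "ry": 0, "rz": 0, "fingers": 1}
    - {"tx": 0, "ty": 0, "tz": 0, "rx": 0, "ry": 0, "rz": 0, "fingers": 1}

```text
t: 8.55
tool_pos: [0.4847, -0.0348, 0.1253]
eef_rot: [-0.004, -3.12, 0.005]
contact_force: [0.7, 1.1, -2.8]
gripper_width: 0.0669
grasp_force: 30.0
```

```bash
python3 st.py
```

```text
[[-0.9998  0.0024 -0.0211  0.4847]
 [ 0.0025  1.     -0.0029 -0.0348]
 [ 0.0211 -0.003  -0.9998  0.1253]
 [ 0.      0.      0.      1.    ]]
held bottom centre [ 0.4849832  -0.03438467  0.0455308 ] normal [-0.00124328  0.00555699  1.00023802] [ 0.66222753  1.09297987 -2.80021431]
```

Centred to within 0.5 mm. Lowering in 0.5 mm steps.

Emit:
play_rows:
  increments:
    - {"tx": 0, "ty": 0, "tz": 0.002, "rx": 0, "ry": 0, "rz": 0, "fingers": 1}
    - {"tx": 0, "ty": 0, "tz": 0, "rx": 0, "ry": 0, "rz": 0, "fingers": 1}
    - {"tx": 0, "ty": 0, "tz": 0.002, "rx": 0, "ry": 0, "rz": 0, "fingers": 1}
    - {"tx": 0, "ty": 0, "tz": 0, "rx": 0, "ry": 0, "rz": 0, "fingers": 1}
    - {"tx": 0, "ty": 0, "tz": 0, "rx": 0, "ry": 0, "rz": 0, "fingers": 1}

```text
t: 9.05
tool_pos: [0.4846, -0.0348, 0.1243]
eef_rot: [-0.004, -3.121, 0.005]
contact_force: [-0.2, 0.3, -1.5]
gripper_width: 0.0672
grasp_force: 30.0
```

Emit:
play_rows:
  increments:
    - {"tx": 0, "ty": 0, "tz": 0.002, "rx": 0, "ry": 0, "rz": 0, "fingers": 1}
    - {"tx": 0, "ty": 0, "tz": 0, "rx": 0, "ry": 0, "rz": 0, "fingers": 1}
    - {"tx": 0, "ty": 0, "tz": 0.002, "rx": 0, "ry": 0, "rz": 0, "fingers": 1}
    - {"tx": 0, "ty": 0, "tz": 0, "rx": 0, "ry": 0, "rz": 0, "fingers": 1}
    - {"tx": 0, "ty": 0, "tz": 0, "rx": 0, "ry": 0, "rz": 0, "fingers": 1}

```text
t: 9.55
tool_pos: [0.4846, -0.0348, 0.1233]
eef_rot: [-0.004, -3.121, 0.005]
contact_force: [0.3, -0.3, -2.1]
gripper_width: 0.0669
grasp_force: 30.0
```

Emit:
play_rows:
  increments:
    - {"tx": 0, "ty": 0, "tz": 0.002, "rx": 0, "ry": 0, "rz": 0, "fingers": 1}
    - {"tx": 0, "ty": 0, "tz": 0, "rx": 0, "ry": 0, "rz": 0, "fingers": 1}
    - {"tx": 0, "ty": 0, "tz": 0.002, "rx": 0, "ry": 0, "rz": 0, "fingers": 1}
    - {"tx": 0, "ty": 0, "tz": 0, "rx": 0, "ry": 0, "rz": 0, "fingers": 1}
    - {"tx": 0, "ty": 0, "tz": 0, "rx": 0, "ry": 0, "rz": 0, "fingers": 1}

```text
t: 10.05
tool_pos: [0.4846, -0.0348, 0.1224]
eef_rot: [-0.004, -3.121, 0.005]
contact_force: [-0.3, -0.1, -2.0]
gripper_width: 0.0673
grasp_force: 30.0
```

Emit:
play_rows:
  increments:
    - {"tx": 0, "ty": 0, "tz": 0.002, "rx": 0, "ry": 0, "rz": 0, "fingers": 1}
    - {"tx": 0, "ty": 0, "tz": 0, "rx": 0, "ry": 0, "rz": 0, "fingers": 1}
    - {"tx": 0, "ty": 0, "tz": 0, "rx": 0, "ry": 0, "rz": 0, "fingers": 1}

```text
t: 10.35
tool_pos: [0.4845, -0.0348, 0.122]
eef_rot: [-0.004, -3.121, 0.005]
contact_force: [-1.4, 0.6, 1.1]
gripper_width: 0.0666
grasp_force: 30.0
```

Emit:
play_rows:
  increments:
    - {"tx": 0, "ty": 0, "tz": 0.001, "rx": 0, "ry": 0, "rz": 0, "fingers": 1}
    - {"tx": 0, "ty": 0, "tz": 0, "rx": 0, "ry": 0, "rz": 0, "fingers": 1}
    - {"tx": 0, "ty": 0, "tz": 0, "rx": 0, "ry": 0, "rz": 0, "fingers": 0}
    - {"tx": 0, "ty": 0, "tz": 0, "rx": 0, "ry": 0, "rz": 0, "fingers": 0}
    - {"tx": 0, "ty": 0, "tz": 0, "rx": 0, "ry": 0, "rz": 0, "fingers": 0}
    - {"tx": 0, "ty": 0, "tz": 0, "rx": 0, "ry": 0, "rz": 0, "fingers": 0}
    - {"tx": 0, "ty": 0, "tz": 0, "rx": 0, "ry": 0, "rz": 0, "fingers": 0}
    - {"tx": 0, "ty": 0, "tz": -0.04, "rx": 0, "ry": 0, "rz": 0, "fingers": 0}
    - {"tx": 0, "ty": 0, "tz": -0.1, "rx": 0, "ry": 0, "rz": 0, "fingers": 0}
    - {"tx": 0, "ty": 0, "tz": -0.14, "rx": 0, "ry": 0, "rz": 0, "fingers": 0}
    - {"tx": 0, "ty": 0, "tz": -0.14, "rx": 0, "ry": 0, "rz": 0, "fingers": 0}
    - {"tx": 0, "ty": 0, "tz": 0, "rx": 0, "ry": 0, "rz": 0, "fingers": 0}
    - {"tx": 0, "ty": 0, "tz": 0, "rx": 0, "ry": 0, "rz": 0, "fingers": 0}

```text
t: 11.65
tool_pos: [0.4869, -0.0345, 0.2276]
eef_rot: [-0.004, -3.123, 0.005]
contact_force: [-0.3, 1.2, 0.2]
gripper_width: 0.0913
grasp_force: 0.0
```

```bash
python3 - <<'E'
from h import *
T=now(); im,P=cloud('wrist','w5'); np.save('w5.npy',P); np.save('w5T.npy',T)
print(np.round(T,4))
b,g,r=[im[...,2-i].astype(int) for i in range(3)]
d=np.hypot(P[...,0]-.4855,P[...,1]+.0343)
m=(d<.042)&(P[...,2]>.046)&(P[...,2]<.06)
c=outline(cv2.morphologyEx(m.astype(np.uint8),cv2.MORPH_OPEN,np.ones((3,3)))); print('disc z',np.nanmedian(P[...,2][m]),fitc(pix2tool(c,T,.052)[1],.002))
q=P[m&(d<.03)]; A=np.c_[q[:,:2],np.ones(len(q))]; print('plane',np.linalg.lstsq(A,q[:,2],rcond=None)[0])
v,u=np.mgrid[:400,:640]
mp=(d<.07)&(b>140)&(abs(r-b)<45)&(P[...,2]<.06)|m
c=outline(cv2.morphologyEx(mp.astype(np.uint8),cv2.MORPH_CLOSE,np.ones((5,5)))); print('plate',fitc(pix2tool(c,T,.034)[1],.002))
U=plan(T,pose([.449,.1985,.212],RS))
E
```

```text
[[-0.9998  0.0023 -0.0188  0.4869]
 [ 0.0024  1.     -0.0031 -0.0345]
 [ 0.0188 -0.0032 -0.9998  0.2276]
 [ 0.      0.      0.      1.    ]]
disc z 0.04949582481170006 (array([ 0.4832032 , -0.03418211]), np.float64(0.03280267026256484), np.int64(189), 189)
plane [ 0.00020706 -0.00016502  0.04941884]
plate (array([ 0.48472547, -0.03442797]), np.float64(0.059360933755766176), np.int64(324), 328)
6 rows t [0.0271, 0.1553, 0.0057] r [-0.0008, -0.0965, -0.0004] tips [[0.485, 0.004, 0.148], [0.482, 0.16, 0.143]]
```

View pics/w5.png

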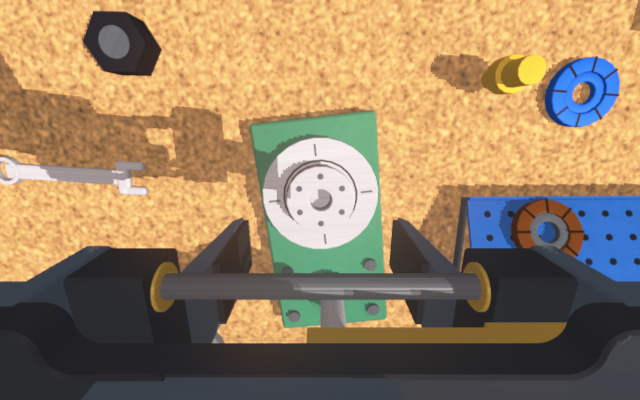

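The steel disc lies flat, about 1.5 mm from the plate centre. Next is lined disc b.

Emit:
play_rows:
  increments:
    - {"tx": 0.0271, "ty": 0.1553, "tz": 0.0057, "rx": 0, "ry": -0.0965, "rz": 0, "fingers": 0}
    - {"tx": 0.0271, "ty": 0.1553, "tz": 0.0057, "rx": 0, "ry": -0.0965, "rz": 0, "fingers": 0}
    - {"tx": 0.0271, "ty": 0.1553, "tz": 0.0057, "rx": 0, "ry": -0.0965, "rz": 0, "fingers": 0}
    - {"tx": 0.0271, "ty": 0.1553, "tz": 0.0057, "rx": 0, "ry": -0.0965, "rz": 0, "fingers": 0}
    - {"tx": 0.0271, "ty": 0.1553, "tz": 0.0057, "rx": 0, "ry": -0.0965, "rz": 0, "fingers": 0}
    - {"tx": 0.0271, "ty": 0.1553, "tz": 0.0057, "rx": 0, "ry": -0.0965, "rz": 0, "fingers": 0}
    - {"tx": 0, "ty": 0, "tz": 0, "rx": 0, "ry": 0, "rz": 0, "fingers": 0}
    - {"tx": 0, "ty": 0, "tz": 0, "rx": 0, "ry": 0, "rz": 0, "fingers": 0}

```text
t: 12.5
tool_pos: [0.4488, 0.1934, 0.2097]
eef_rot: [-0.001, 2.721, -0.01]
contact_force: [0.4, -0.3, 0.3]
gripper_width: 0.0909
grasp_force: 0.0
```

```bash
python3 - <<'E'
from h import *
T=now(); im,P=cloud('wrist','w6'); np.save('w6T.npy',T)
print(np.round(T,4))
Q=(P-T[:3,3])@T[:3,:3]; im=im.astype(int); r,g,b=im[...,0],im[...,1],im[...,2]
m=(b>r+60)&(abs(Q[...,0]+.02)<.06)&(Q[...,2]>.17)&(Q[...,2]<.21)&(abs(Q[...,1]-.0)<.1); q=Q[m]; A=np.c_[q[:,:2],np.ones(len(q))]; k=np.ones(len(q),bool)
for _ in range(4): co=np.linalg.lstsq(A[k],q[k,2],rcond=None)[0]; k=abs(q[:,2]-A@co)<.003
print('rack',co,k.sum())
h=co[2]+Q[...,0]*co[0]+Q[...,1]*co[1]-Q[...,2]
m=(h>.004)&(h<.02)&(np.hypot(Q[...,0]-.006,Q[...,1])<.043)&(Q[...,0]<.039)
m=cv2.morphologyEx(m.astype(np.uint8),cv2.MORPH_OPEN,np.ones((3,3)))
c=outline(m); e=Q[c[:,1],c[:,0]]; print(fitc(e,.0025),np.median(h[m>0]))
E
```

```text
[[-9.129e-01  8.000e-04  4.082e-01  4.488e-01]
 [-2.100e-03  1.000e+00 -6.700e-03  1.934e-01]
 [-4.082e-01 -7.000e-03 -9.129e-01  2.097e-01]
 [ 0.000e+00  0.000e+00  0.000e+00  1.000e+00]]
rack [ 0.01570893 -0.00988844  0.18752102] 12212
(array([0.00293695, 0.00721295]), np.float64(0.03312417071933338), np.int64(196), 197) 0.01057471818191806
```

Emit:
play_rows:
  increments:
    - {"tx": 0, "ty": 0, "tz": 0, "rx": -0.0126, "ry": -0.02, "rz": 0, "fingers": 0}
    - {"tx": 0.01, "ty": 0.011, "tz": 0.09, "rx": 0, "ry": 0, "rz": 0, "fingers": 0}
    - {"tx": 0.01, "ty": 0.011, "tz": 0.1, "rx": 0, "ry": 0, "rz": 0, "fingers": 0}
    - {"tx": 0, "ty": 0, "tz": 0.1, "rx": 0, "ry": 0, "rz": 0, "fingers": 0}
    - {"tx": 0, "ty": 0, "tz": 0.08, "rx": 0, "ry": 0, "rz": 0, "fingers": 0}
    - {"tx": 0, "ty": 0, "tz": 0.04, "rx": 0, "ry": 0, "rz": 0, "fingers": 0}
    - {"tx": 0, "ty": 0, "tz": 0.02, "rx": 0, "ry": 0, "rz": 0, "fingers": 0}
    - {"tx": 0, "ty": 0, "tz": 0, "rx": 0, "ry": 0, "rz": 0, "fingers": 0}
    - {"tx": 0, "ty": 0, "tz": 0, "rx": 0, "ry": 0, "rz": 0, "fingers": 0}

```text
t: 13.45
tool_pos: [0.4916, 0.1984, 0.1121]
eef_rot: [0.002, 2.701, 0.006]
contact_force: [-0.5, 0.2, -0.2]
gripper_width: 0.0913
grasp_force: 0.0
```

```bash
python3 - <<'E'
from h import *
T0=np.load('w6T.npy'); D=np.linalg.inv(T0)@now(); print(np.round(D,4)); print('disc centre in tool now',np.linalg.inv(D)@[.003,.0072,.187,1])
E
```

```text
[[ 9.998e-01 -4.700e-03 -2.000e-02  7.000e-04]
 [ 4.900e-03  9.999e-01  1.050e-02  5.700e-03]
 [ 2.000e-02 -1.060e-02  9.997e-01  1.065e-01]
 [ 0.000e+00  0.000e+00  0.000e+00  1.000e+00]]
disc centre in tool now [3.87430688e-03 6.43990692e-04 8.04074574e-02 1.00000000e+00]
```

Emit:
play_rows:
  increments:
    - {"tx": 0.01, "ty": 0.002, "tz": 0, "rx": 0, "ry": 0, "rz": 0, "fingers": 0}
    - {"tx": 0, "ty": 0, "tz": 0, "rx": 0, "ry": 0, "rz": 0, "fingers": 0}
    - {"tx": 0, "ty": 0, "tz": 0, "rx": 0, "ry": 0, "rz": 0, "fingers": 1}
    - {"tx": 0, "ty": 0, "tz": 0, "rx": 0, "ry": 0, "rz": 0, "fingers": 1}
    - {"tx": 0, "ty": 0, "tz": 0, "rx": 0, "ry": 0, "rz": 0, "fingers": 1}
    - {"tx": 0, "ty": 0, "tz": 0, "rx": 0, "ry": 0, "rz": 0, "fingers": 1}
    - {"tx": 0, "ty": 0, "tz": 0, "rx": 0, "ry": 0, "rz": 0, "fingers": 1}

```text
t: 14.15
tool_pos: [0.4889, 0.1997, 0.1107]
eef_rot: [0.0, 2.702, 0.006]
contact_force: [-2.5, -0.1, 2.6]
gripper_width: 0.0671
grasp_force: 30.0
```

```bash
python3 - <<'E'
from h import *
T=now(); U=T.copy(); U[:3,3]-=.10*T[:3,2]; T=plan(T,U,5)
T=plan(T,pose([.50,.12,.28],R.from_euler('y',.01).as_matrix()@frame([-1,0,0],[0,0,-1])))
T=plan(T,pose([.535,-.034,.28],R.from_euler('y',.01).as_matrix()@frame([-1,0,0],[0,0,-1])))
E
```

```text
5 rows t [0.0, -0.0, -0.08] r [0.0, -0.0, -0.0] tips [[0.514, 0.2, 0.058], [0.48, 0.2, 0.131]]
4 rows t [-0.0734, -0.0791, -0.0622] r [0.0013, 0.1432, -0.0] tips [[0.481, 0.18, 0.149]]
4 rows t [-0.035, -0.154, -0.0003] r [0.0, -0.0, 0.0] tips [[0.508, 0.081, 0.202]]
```

Emit:
play_rows:
  increments:
    - {"tx": 0, "ty": 0, "tz": -0.04, "rx": 0, "ry": 0, "rz": 0, "fingers": 1}
    - {"tx": 0, "ty": 0, "tz": -0.08, "rx": 0, "ry": 0, "rz": 0, "fingers": 1}
    - {"tx": 0, "ty": 0, "tz": -0.09, "rx": 0, "ry": 0, "rz": 0, "fingers": 1}
    - {"tx": 0, "ty": 0, "tz": -0.09, "rx": 0, "ry": 0, "rz": 0, "fingers": 1}
    - {"tx": 0, "ty": 0, "tz": -0.1, "rx": 0, "ry": 0, "rz": 0, "fingers": 1}
    - {"tx": -0.0734, "ty": -0.0791, "tz": -0.0622, "rx": 0, "ry": 0.1432, "rz": 0, "fingers": 1}
    - {"tx": -0.0734, "ty": -0.0791, "tz": -0.0622, "rx": 0, "ry": 0.1432, "rz": 0, "fingers": 1}
    - {"tx": -0.0734, "ty": -0.0791, "tz": -0.0622, "rx": 0, "ry": 0.1432, "rz": 0, "fingers": 1}
    - {"tx": -0.0734, "ty": -0.0791, "tz": -0.0622, "rx": 0, "ry": 0.1432, "rz": 0, "fingers": 1}
    - {"tx": -0.035, "ty": -0.154, "tz": 0, "rx": 0, "ry": 0, "rz": 0, "fingers": 1}
    - {"tx": -0.035, "ty": -0.154, "tz": 0, "rx": 0, "ry": 0, "rz": 0, "fingers": 1}
    - {"tx": -0.035, "ty": -0.154, "tz": 0, "rx": 0, "ry": 0, "rz": 0, "fingers": 1}
    - {"tx": -0.035, "ty": -0.154, "tz": 0, "rx": 0, "ry": 0, "rz": 0, "fingers": 1}
    - {"tx": 0, "ty": 0, "tz": 0, "rx": 0, "ry": 0, "rz": 0, "fingers": 1}
    - {"tx": 0, "ty": 0, "tz": 0, "rx": 0, "ry": 0, "rz": 0, "fingers": 1}

```text
t: 15.65
tool_pos: [0.531, -0.0317, 0.2764]
eef_rot: [0.009, 3.127, -0.002]
contact_force: [0.8, 0.7, -1.4]
gripper_width: 0.067
grasp_force: 30.0
```

```bash
python3 - <<'E'
from h import *
from scipy.optimize import least_squares
T=now(); im,P=cloud('wrist','w7'); np.save('w7T.npy',T); np.save('w7.npy',P)
print(np.round(T,4))
Q=(P-T[:3,3])@T[:3,:3]; v,u=np.mgrid[:400,:640]; r,g,b=[im[...,i].astype(int) for i in range(3)]
hm=(Q[...,2]>.055)&(Q[...,2]<.085)&(abs(Q[...,1])<.0345)&(v<262)
q=Q[hm&(abs(Q[...,1])<.03)]; A=np.c_[q[:,:2],np.ones(len(q))]; co=np.linalg.lstsq(A,q[:,2],rcond=None)[0]; print('held plane',co,len(q))
up=np.array([(uu,np.nonzero(hm[:,uu])[0].min()) for uu in range(240,400) if hm[:,uu].any()]); e=Q[up[:,1],up[:,0]]
f=least_squares(lambda p:np.hypot(e[:,0]-p[0],e[:,1]-p[1])-.034,[0,0],loss='soft_l1',f_scale=.0007);print('held c',f.x,np.abs(f.fun).mean(),len(e),fitc(e))
d=np.hypot(P[...,0]-.485,P[...,1]+.0343)
m=(d<.075)&(P[...,2]>.02)&(P[...,2]<.06)&(b>130)&(abs(r-b)<50)
c=outline(cv2.morphologyEx(m.astype(np.uint8),cv2.MORPH_CLOSE,np.ones((5,5)))); print('plate',fitc(pix2tool(c,T,.034)[1],.002))
m=(d<.042)&(P[...,2]>.044)&(P[...,2]<.06)
c=outline(cv2.morphologyEx(m.astype(np.uint8),cv2.MORPH_OPEN,np.ones((3,3)))); print('steel',fitc(pix2tool(c,T,.051)[1],.002))
p=np.array([f.x[0],f.x[1],.0797]); 
a=-co[0]; Rt=frame([-1,0,0],[0,0,-1]); 
for s in (1,-1):
    Rk=R.from_euler('y',s*co[0]).as_matrix()@Rt; nn=Rk@np.array([co[0],co[1],-1]); print(s,nn)
    if abs(nn[0])<.004: Rg=Rk
tg=lambda z: pose(np.array([.486,-.0343,z])-Rg@p,Rg)
U=plan(T,tg(.085)); U=plan(U,tg(.06)); print(U[:3,3])
E
```

```text
[[-0.9999  0.0061  0.0147  0.531 ]
 [ 0.0061  1.     -0.0013 -0.0317]
 [-0.0147 -0.0012 -0.9999  0.2764]
 [ 0.      0.      0.      1.    ]]
held plane [-0.01626667  0.00211389  0.07158539] 4948
held c [-0.00027341  0.0006798 ] 0.0008245142782705485 124 (array([-0.00015525,  0.00072463]), np.float64(0.03383620401161127), np.int64(106), 124)
plate (array([ 0.48012115, -0.03293   ]), np.float64(0.06831828025668915), np.int64(173), 422)
steel (array([ 0.48406227, -0.03420016]), np.float64(0.032843637735174805), np.int64(176), 176)
1 [-1.43470579e-06  2.11389353e-03  1.00013229e+00]
-1 [0.03253046 0.00211389 0.99960311]
4 rows t [0.0483, -0.0033, 0.1109] r [-0.0004, -0.0005, -0.0019] tips [[0.521, -0.033, 0.17]]
1 rows t [0.0016, 0.0, 0.1] r [0.0, -0.0, 0.0] tips [[0.486, -0.035, 0.062]]
[ 0.48443023 -0.0349798   0.13968501]
```

View pics/w7.png

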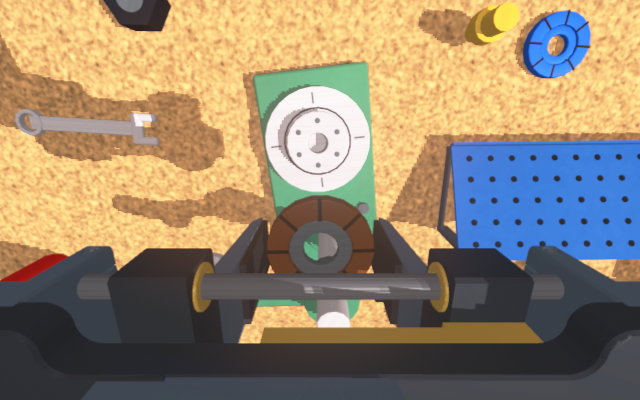

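The held lined disc shows at (320,240) and the steel disc sits on the plate at (318,140). I'll lower it onto the pack.

Emit:
play_rows:
  increments:
    - {"tx": 0.0483, "ty": -0.0033, "tz": 0.1109, "rx": 0, "ry": 0, "rz": -0.002, "fingers": 1}
    - {"tx": 0.0483, "ty": -0.0033, "tz": 0.1109, "rx": 0, "ry": 0, "rz": -0.002, "fingers": 1}
    - {"tx": 0.0483, "ty": -0.0033, "tz": 0.1109, "rx": 0, "ry": 0, "rz": -0.002, "fingers": 1}
    - {"tx": 0.0483, "ty": -0.0033, "tz": 0.1109, "rx": 0, "ry": 0, "rz": -0.002, "fingers": 1}
    - {"tx": 0, "ty": 0, "tz": 0.05, "rx": 0, "ry": 0, "rz": 0, "fingers": 1}
    - {"tx": 0.0016, "ty": 0, "tz": 0.03, "rx": 0, "ry": 0, "rz": 0, "fingers": 1}
    - {"tx": 0, "ty": 0, "tz": 0.01, "rx": 0, "ry": 0, "rz": 0, "fingers": 1}
    - {"tx": 0, "ty": 0, "tz": 0, "rx": 0, "ry": 0, "rz": 0, "fingers": 1}
    - {"tx": 0, "ty": 0, "tz": 0, "rx": 0, "ry": 0, "rz": 0, "fingers": 1}
    - {"tx": 0, "ty": 0, "tz": 0, "rx": 0, "ry": 0, "rz": 0, "fingers": 1}

```text
t: 16.7
tool_pos: [0.4852, -0.0345, 0.1435]
eef_rot: [-0.004, 3.124, -0.003]
contact_force: [0.6, -0.2, -1.7]
gripper_width: 0.0671
grasp_force: 30.0
```

```bash
sed -i 's/-.002,.0007,.0797/-.0003,.0007,.0816/; s/.0224,.0026,-1/-.0163,.0021,-1/' st.py; python3 st.py
```

```text
[[-0.9998 -0.0025  0.0176  0.4852]
 [-0.0025  1.     -0.002  -0.0345]
 [-0.0176 -0.0021 -0.9998  0.1435]
 [ 0.      0.      0.      1.    ]]
held bottom centre [ 0.48695629 -0.03398995  0.06192866] normal [-0.00129495  0.00418659  1.00012544] [ 0.62131134 -0.23397257 -1.68764838]
```

Emit:
play_rows:
  increments:
    - {"tx": 0.004, "ty": 0, "tz": 0.014, "rx": 0, "ry": 0, "rz": 0, "fingers": 1}
    - {"tx": 0, "ty": 0, "tz": 0.012, "rx": 0, "ry": 0, "rz": 0, "fingers": 1}
    - {"tx": 0, "ty": 0, "tz": 0.004, "rx": 0, "ry": 0, "rz": 0, "fingers": 1}
    - {"tx": 0, "ty": 0, "tz": 0, "rx": 0, "ry": 0, "rz": 0, "fingers": 1}
    - {"tx": 0, "ty": 0, "tz": 0, "rx": 0, "ry": 0, "rz": 0, "fingers": 1}

```text
t: 17.2
tool_pos: [0.4838, -0.0346, 0.1352]
eef_rot: [-0.004, 3.126, -0.003]
contact_force: [0.4, 0.2, -0.6]
gripper_width: 0.067
grasp_force: 30.0
```

Emit:
play_rows:
  increments:
    - {"tx": 0, "ty": 0, "tz": 0.002, "rx": 0, "ry": 0, "rz": 0, "fingers": 1}
    - {"tx": 0, "ty": 0, "tz": 0, "rx": 0, "ry": 0, "rz": 0, "fingers": 1}
    - {"tx": 0, "ty": 0, "tz": 0.002, "rx": 0, "ry": 0, "rz": 0, "fingers": 1}
    - {"tx": 0, "ty": 0, "tz": 0, "rx": 0, "ry": 0, "rz": 0, "fingers": 1}
    - {"tx": 0, "ty": 0, "tz": 0, "rx": 0, "ry": 0, "rz": 0, "fingers": 1}

```text
t: 17.7
tool_pos: [0.4838, -0.0346, 0.1343]
eef_rot: [-0.004, 3.126, -0.003]
contact_force: [-1.2, 0.1, -1.4]
gripper_width: 0.0671
grasp_force: 30.0
```

```bash
python3 st.py
```

```text
[[-0.9999 -0.0024  0.0159  0.4838]
 [-0.0024  1.     -0.0019 -0.0346]
 [-0.0159 -0.0019 -0.9999  0.1343]
 [ 0.      0.      0.      1.    ]]
held bottom centre [ 0.48539737 -0.03402957  0.05267788] normal [3.75687762e-04 4.04230745e-03 1.00012680e+00] [-1.20053468  0.10866855 -1.38125139]
```

Emit:
play_rows:
  increments:
    - {"tx": 0, "ty": 0, "tz": 0.002, "rx": 0, "ry": 0, "rz": 0, "fingers": 1}
    - {"tx": 0, "ty": 0, "tz": 0, "rx": 0, "ry": 0, "rz": 0, "fingers": 1}
    - {"tx": 0, "ty": 0, "tz": 0.002, "rx": 0, "ry": 0, "rz": 0, "fingers": 1}
    - {"tx": 0, "ty": 0, "tz": 0, "rx": 0, "ry": 0, "rz": 0, "fingers": 1}
    - {"tx": 0, "ty": 0, "tz": 0, "rx": 0, "ry": 0, "rz": 0, "fingers": 1}

```text
t: 18.2
tool_pos: [0.4838, -0.0346, 0.1333]
eef_rot: [-0.004, 3.126, -0.003]
contact_force: [1.0, -0.4, -1.1]
gripper_width: 0.0671
grasp_force: 30.0
```

Emit:
play_rows:
  increments:
    - {"tx": 0, "ty": 0, "tz": 0.002, "rx": 0, "ry": 0, "rz": 0, "fingers": 1}
    - {"tx": 0, "ty": 0, "tz": 0, "rx": 0, "ry": 0, "rz": 0, "fingers": 1}
    - {"tx": 0, "ty": 0, "tz": 0, "rx": 0, "ry": 0, "rz": 0, "fingers": 1}

```text
t: 18.5
tool_pos: [0.4838, -0.0346, 0.1328]
eef_rot: [-0.004, 3.126, -0.003]
contact_force: [0.2, 0.6, -1.1]
gripper_width: 0.0673
grasp_force: 30.0
```

Emit:
play_rows:
  increments:
    - {"tx": 0, "ty": 0, "tz": 0.002, "rx": 0, "ry": 0, "rz": 0, "fingers": 1}
    - {"tx": 0, "ty": 0, "tz": 0, "rx": 0, "ry": 0, "rz": 0, "fingers": 1}
    - {"tx": 0, "ty": 0, "tz": 0, "rx": 0, "ry": 0, "rz": 0, "fingers": 1}

```text
t: 18.8
tool_pos: [0.4838, -0.0346, 0.1323]
eef_rot: [-0.004, 3.126, -0.003]
contact_force: [0.2, 0.0, -1.3]
gripper_width: 0.0671
grasp_force: 30.0
```

Emit:
play_rows:
  increments:
    - {"tx": 0, "ty": 0, "tz": 0.002, "rx": 0, "ry": 0, "rz": 0, "fingers": 1}
    - {"tx": 0, "ty": 0, "tz": 0, "rx": 0, "ry": 0, "rz": 0, "fingers": 1}
    - {"tx": 0, "ty": 0, "tz": 0, "rx": 0, "ry": 0, "rz": 0, "fingers": 1}

```text
t: 19.1
tool_pos: [0.4838, -0.0346, 0.1317]
eef_rot: [-0.004, 3.126, -0.003]
contact_force: [0.4, 0.3, -1.2]
gripper_width: 0.0673
grasp_force: 30.0
```

Emit:
play_rows:
  increments:
    - {"tx": 0, "ty": 0, "tz": 0.002, "rx": 0, "ry": 0, "rz": 0, "fingers": 1}
    - {"tx": 0, "ty": 0, "tz": 0, "rx": 0, "ry": 0, "rz": 0, "fingers": 1}
    - {"tx": 0, "ty": 0, "tz": 0, "rx": 0, "ry": 0, "rz": 0, "fingers": 1}

```text
t: 19.4
tool_pos: [0.4839, -0.0346, 0.1313]
eef_rot: [-0.004, 3.126, -0.003]
contact_force: [-0.6, -0.1, -0.2]
gripper_width: 0.0669
grasp_force: 30.0
```

Emit:
play_rows:
  increments:
    - {"tx": 0, "ty": 0, "tz": 0.002, "rx": 0, "ry": 0, "rz": 0, "fingers": 1}
    - {"tx": 0, "ty": 0, "tz": 0, "rx": 0, "ry": 0, "rz": 0, "fingers": 1}
    - {"tx": 0, "ty": 0, "tz": 0, "rx": 0, "ry": 0, "rz": 0, "fingers": 1}

```text
t: 19.7
tool_pos: [0.484, -0.0346, 0.131]
eef_rot: [-0.004, 3.125, -0.003]
contact_force: [0.1, -0.2, 1.0]
gripper_width: 0.0671
grasp_force: 30.0
```

Emit:
play_rows:
  increments:
    - {"tx": 0, "ty": 0, "tz": 0.0015, "rx": 0, "ry": 0, "rz": 0, "fingers": 1}
    - {"tx": 0, "ty": 0, "tz": 0, "rx": 0, "ry": 0, "rz": 0, "fingers": 1}
    - {"tx": 0, "ty": 0, "tz": 0, "rx": 0, "ry": 0, "rz": 0, "fingers": 0}
    - {"tx": 0, "ty": 0, "tz": 0, "rx": 0, "ry": 0, "rz": 0, "fingers": 0}
    - {"tx": 0, "ty": 0, "tz": 0, "rx": 0, "ry": 0, "rz": 0, "fingers": 0}
    - {"tx": 0, "ty": 0, "tz": 0, "rx": 0, "ry": 0, "rz": 0, "fingers": 0}
    - {"tx": 0, "ty": 0, "tz": 0, "rx": 0, "ry": 0, "rz": 0, "fingers": 0}
    - {"tx": 0, "ty": 0, "tz": -0.04, "rx": 0, "ry": 0, "rz": 0, "fingers": 0}
    - {"tx": 0, "ty": 0, "tz": -0.1, "rx": 0, "ry": 0, "rz": 0, "fingers": 0}
    - {"tx": 0, "ty": 0, "tz": -0.14, "rx": 0, "ry": 0, "rz": 0, "fingers": 0}
    - {"tx": 0, "ty": 0, "tz": -0.16, "rx": 0, "ry": 0, "rz": 0, "fingers": 0}
    - {"tx": 0, "ty": 0, "tz": -0.16, "rx": 0, "ry": 0, "rz": 0, "fingers": 0}
    - {"tx": 0, "ty": 0, "tz": 0, "rx": 0, "ry": 0, "rz": 0, "fingers": 0}
    - {"tx": 0, "ty": 0, "tz": 0, "rx": 0, "ry": 0, "rz": 0, "fingers": 0}

```text
t: 21.1
tool_pos: [0.4815, -0.0343, 0.2817]
eef_rot: [-0.004, 3.123, -0.003]
contact_force: [-0.1, 0.4, -0.6]
gripper_width: 0.0911
grasp_force: 0.0
```

```bash
python3 - <<'E'
from h import *
T=now(); im,P=cloud('wrist','w8'); np.save('w8.npy',P); np.save('w8T.npy',T)
print(np.round(T,4))
r,g,b=[im[...,i].astype(int) for i in range(3)]
d=np.hypot(P[...,0]-.4855,P[...,1]+.0343)
m=(d<.042)&(P[...,2]>.055)&(P[...,2]<.075)
z=np.nanmedian(P[...,2][m]); c=outline(cv2.morphologyEx(m.astype(np.uint8),cv2.MORPH_OPEN,np.ones((3,3)))); print('disc z',z,fitc(pix2tool(c,T,z+.001)[1],.002))
q=P[m&(d<.03)]; A=np.c_[q[:,:2],np.ones(len(q))]; print('plane',np.linalg.lstsq(A,q[:,2],rcond=None)[0])
mp=(d<.066)&(b>130)&(abs(r-b)<50)&(P[...,2]<.045)|m
c=outline(cv2.morphologyEx(mp.astype(np.uint8),cv2.MORPH_CLOSE,np.ones((5,5)))); print('plate',fitc(pix2tool(c,T,.034)[1],.002))
# arm geometry now from wrist + fixed cams
s,_=cloud('scene','s8'); _,P2=cloud('side','d8')
for n,X in (('wrist',P),('scene',_),('side',P2)):
    for lo,hi,lab in ((.183,.194,'coltop'),(.194,.204,'knobtop')):
        k=(X[...,2]>lo)&(X[...,2]<hi)&(X[...,0]>.52)&(X[...,0]<.68)&(X[...,1]>-.2)&(X[...,1]<.02)
        q=X[k]
        if len(q): print(n,lab,len(q),np.median(q,0).round(4),np.percentile(q,5,0).round(3),np.percentile(q,95,0).round(3))
    
for cam in ('scene','side','wrist'): print(cam,[(np.round(o['point'],3).tolist(),round(o['p'],2)) for o in bot.boxes_of('knob',cam)][:3])
E
```

```text
[[-0.9998 -0.0024  0.0186  0.4815]
 [-0.0024  1.     -0.0022 -0.0343]
 [-0.0186 -0.0022 -0.9998  0.2817]
 [ 0.      0.      0.      1.    ]]
disc z 0.060140095058180354 (array([ 0.48422953, -0.03381523]), np.float64(0.03311308999412955), np.int64(171), 174)
plane [-0.00110922 -0.00214364  0.06022553]
plate (array([ 0.48226879, -0.03305751]), np.float64(0.062093612672365926), np.int64(246), 294)
side coltop 91 [ 0.6036 -0.0307  0.189 ] [ 0.594 -0.147  0.184] [ 0.616 -0.012  0.193]
side knobtop 12 [ 0.6056 -0.1427  0.1945] [ 0.597 -0.151  0.194] [ 0.611 -0.128  0.195]
scene [([0.611, -0.086, 0.149], 0.55)]
side [([0.602, -0.073, 0.153], 0.88)]
wrist [([0.595, -0.067, 0.152], 0.6)]
```

The pack is flat and centred to about 1 mm. Next I'll look at the knob from above with the camera side towards the column, so the last joint stays in range through the swing.

```bash
python3 - <<'E'
from h import *
T=plan(now(),pose([.603,-.14,.37],frame([0,1,0],[0,0,-1])),12)
E
```

```text
12 rows t [-0.06, 0.0004, -0.0298] r [0.001, 0.0012, 0.1669] tips [[0.497, -0.034, 0.209], [0.553, -0.053, 0.239], [0.591, -0.097, 0.27]]
```

Emit:
play_rows:
  increments:
    - {"tx": -0.06, "ty": 0, "tz": -0.03, "rx": 0.001, "ry": 0.001, "rz": 0.167, "fingers": 0}
    - {"tx": -0.06, "ty": 0, "tz": -0.03, "rx": 0.001, "ry": 0.001, "rz": 0.167, "fingers": 0}
    - {"tx": -0.06, "ty": 0, "tz": -0.03, "rx": 0.001, "ry": 0.001, "rz": 0.167, "fingers": 0}
    - {"tx": -0.06, "ty": 0, "tz": -0.03, "rx": 0.001, "ry": 0.001, "rz": 0.167, "fingers": 0}
    - {"tx": -0.06, "ty": 0, "tz": -0.03, "rx": 0.001, "ry": 0.001, "rz": 0.167, "fingers": 0}
    - {"tx": -0.06, "ty": 0, "tz": -0.03, "rx": 0.001, "ry": 0.001, "rz": 0.167, "fingers": 0}
    - {"tx": -0.06, "ty": 0, "tz": -0.03, "rx": 0.001, "ry": 0.001, "rz": 0.167, "fingers": 0}
    - {"tx": -0.06, "ty": 0, "tz": -0.03, "rx": 0.001, "ry": 0.001, "rz": 0.167, "fingers": 0}
    - {"tx": -0.06, "ty": 0, "tz": -0.03, "rx": 0.001, "ry": 0.001, "rz": 0.167, "fingers": 0}
    - {"tx": -0.06, "ty": 0, "tz": -0.03, "rx": 0.001, "ry": 0.001, "rz": 0.167, "fingers": 0}
    - {"tx": -0.06, "ty": 0, "tz": -0.03, "rx": 0.001, "ry": 0.001, "rz": 0.167, "fingers": 0}
    - {"tx": -0.06, "ty": 0, "tz": -0.03, "rx": 0.001, "ry": 0.001, "rz": 0.167, "fingers": 0}
    - {"tx": 0, "ty": 0, "tz": 0, "rx": 0, "ry": 0, "rz": 0, "fingers": 0}
    - {"tx": 0, "ty": 0, "tz": 0, "rx": 0, "ry": 0, "rz": 0, "fingers": 0}

```text
t: 22.8
tool_pos: [0.6024, -0.1406, 0.3713]
eef_rot: [2.218, 2.221, 0.002]
contact_force: [0.7, -0.2, -0.9]
gripper_width: 0.091
grasp_force: 0.0
```

```bash
python3 - <<'E'
from h import *
T=now(); im,P=cloud('wrist','w9'); np.save('w9.npy',P); np.save('w9T.npy',T)
print(np.round(T,4), bot.observe()['joint_positions'])
for lo,hi,lab in ((.183,.193,'coltop'),(.193,.206,'knobtop')):
    k=(P[...,2]>lo)&(P[...,2]<hi)&(P[...,0]>.52)&(P[...,0]<.68)&(P[...,1]>-.22)&(P[...,1]<.03)
    k=cv2.morphologyEx(k.astype(np.uint8),cv2.MORPH_OPEN,np.ones((3,3)))
    n,l,st,ce=cv2.connectedComponentsWithStats(k)
    for i in range(1,n):
        if st[i,4]>60:
            c=outline(l==i); z=np.median(P[...,2][l==i]); print(lab,st[i],ce[i],z,fitc(pix2tool(c,T,z)[1],.002))
E
```

```text
[[-0.0014  1.      0.0024  0.6024]
 [ 1.      0.0014 -0.001  -0.1406]
 [-0.001   0.0024 -1.      0.3713]
 [ 0.      0.      0.      1.    ]] [-2.47163805e-01  3.54205398e-01  1.31671724e+00 -3.86808478e-04
  1.46831178e+00 -2.48740062e-01]
coltop [310  53  28  32 706] [323.44192635  68.35127479] 0.18843195012054367 (array([ 0.6045313 , -0.02260531]), np.float64(0.01217995578153673), np.int64(88), 89)
coltop [316 186  20   8  80] [325.5  188.85] 0.19066278238444279 (array([ 0.60782168, -0.13629534]), np.float64(0.00874159944271263), np.int64(36), 47)
```

View pics/w9.png

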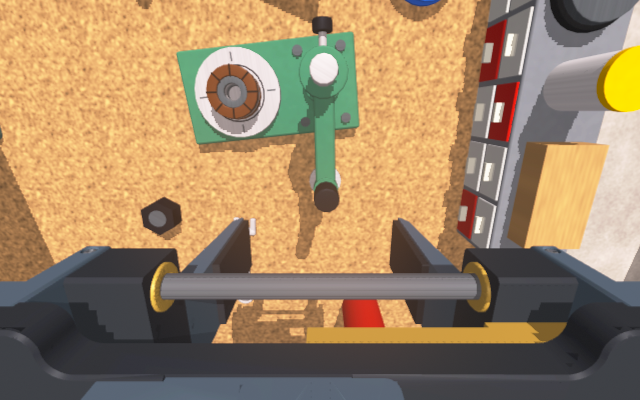

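The column top is at (323,68) and the black knob at (326,197). The pack is intact at (234,92). I'll measure the knob next.

```bash
python3 - <<'E'
from h import *
T=np.load('w9T.npy');P=np.load('w9.npy');im=cv2.imread('pics/w9.png').astype(int); v,u=np.mgrid[:400,:640]
k=(im.max(2)<90)&(np.hypot(u-326,v-197)<24)
n,l,st,ce=cv2.connectedComponentsWithStats(k.astype(np.uint8)); i=1+st[1:,4].argmax(); c=outline(l==i)
z=P[...,2][l==i]; print(st[i],ce[i],np.nanpercentile(z,[5,25,50,75,95]))
# top face: points with z near max
zt=np.nanpercentile(z,60); w=pix2tool(c,T,zt)[1]; print('outline circle',fitc(w,.0015),w.min(0),w.max(0))
print('pixel column z at u=326',[(vv,round(float(P[vv,326,2]),3)) for vv in range(165,216,3)])
E
```

```text
[314 182  25  30 561] [325.65062389 196.71301248] [0.17343123 0.19117866 0.19269012 0.1932925  0.19407105]
outline circle (array([ 0.60755109, -0.13828072]), np.float64(0.01392704737313321), np.int64(52), 77) [ 0.59594778 -0.15316622  0.19296109] [ 0.61944469 -0.12358899  0.19296109]
pixel column z at u=326 [(165, 0.152), (168, 0.152), (171, 0.152), (174, 0.152), (177, 0.152), (180, 0.151), (183, 0.174), (186, 0.187), (189, 0.192), (192, 0.194), (195, 0.194), (198, 0.193), (201, 0.193), (204, 0.193), (207, 0.193), (210, 0.193), (213, -0.002)]
```

Emit:
play_rows:
  increments:
    - {"tx": -0.004, "ty": 0.009, "tz": 0.1, "rx": 0, "ry": 0, "rz": 0, "fingers": 0}
    - {"tx": -0.004, "ty": 0.009, "tz": 0.14, "rx": 0, "ry": 0, "rz": 0, "fingers": 0}
    - {"tx": 0, "ty": 0, "tz": 0.14, "rx": 0, "ry": 0, "rz": 0, "fingers": 0}
    - {"tx": 0, "ty": 0, "tz": 0.08, "rx": 0, "ry": 0, "rz": 0, "fingers": 0}
    - {"tx": 0, "ty": 0, "tz": 0.04, "rx": 0, "ry": 0, "rz": 0, "fingers": 0}
    - {"tx": 0, "ty": 0, "tz": 0.02, "rx": 0, "ry": 0, "rz": 0, "fingers": 0}
    - {"tx": 0, "ty": 0, "tz": 0, "rx": 0, "ry": 0, "rz": 0, "fingers": 0}
    - {"tx": 0, "ty": 0, "tz": 0, "rx": 0, "ry": 0, "rz": 0, "fingers": 0}

```text
t: 23.65
tool_pos: [0.6081, -0.143, 0.2435]
eef_rot: [2.217, 2.217, 0.004]
contact_force: [-0.0, -0.5, 0.1]
gripper_width: 0.091
grasp_force: 0.0
```

Emit:
play_rows:
  increments:
    - {"tx": 0, "ty": 0, "tz": 0, "rx": 0, "ry": 0, "rz": 0, "fingers": 1}
    - {"tx": 0, "ty": 0, "tz": 0, "rx": 0, "ry": 0, "rz": 0, "fingers": 1}
    - {"tx": 0, "ty": 0, "tz": 0, "rx": 0, "ry": 0, "rz": 0, "fingers": 1}
    - {"tx": 0, "ty": 0, "tz": 0, "rx": 0, "ry": 0, "rz": 0, "fingers": 1}
    - {"tx": 0, "ty": 0, "tz": 0, "rx": 0, "ry": 0, "rz": 0, "fingers": 1}
    - {"tx": 0, "ty": 0, "tz": 0, "rx": 0, "ry": 0, "rz": 0, "fingers": 1}
    - {"tx": 0, "ty": 0, "tz": 0, "rx": 0, "ry": 0, "rz": 0, "fingers": 1}
    - {"tx": 0, "ty": 0, "tz": 0, "rx": 0, "ry": 0, "rz": 0, "fingers": 1}

```text
t: 24.45
tool_pos: [0.6075, -0.143, 0.2422]
eef_rot: [2.219, 2.218, 0.002]
contact_force: [-1.4, 0.6, 0.5]
gripper_width: 0.0302
grasp_force: 0.0
```

```bash
python3 - <<'E'
from h import *
print(np.round(now(),4),bot.observe()['contact_force'],bot.observe()['gripper_width'],bot.observe()['torque'])
E
```

```text
[[ 8.000e-04  1.000e+00  3.900e-03  6.075e-01]
 [ 1.000e+00 -8.000e-04 -1.900e-03 -1.430e-01]
 [-1.900e-03  3.900e-03 -1.000e+00  2.422e-01]
 [ 0.000e+00  0.000e+00  0.000e+00  1.000e+00]] [-1.39478429  0.5689379   0.4543579 ] 0.030209635933709986 [ 0.04800754 -0.01159799 -0.00182044]
```

Emit:
play_rows:
  increments:
    - {"tx": 0, "ty": 0, "tz": 0, "rx": 0, "ry": 0, "rz": 0, "fingers": 1}
    - {"tx": 0, "ty": 0, "tz": 0, "rx": 0, "ry": 0, "rz": 0, "fingers": 1}
    - {"tx": 0, "ty": 0, "tz": 0, "rx": 0, "ry": 0, "rz": 0, "fingers": 1}

```text
t: 24.75
tool_pos: [0.6076, -0.143, 0.2422]
eef_rot: [2.219, 2.218, 0.002]
contact_force: [-0.5, 0.3, 0.2]
gripper_width: 0.0253
grasp_force: 30.0
```

```bash
python3 - <<'E'
from h import *
T=now(); print(T.round(4)); C=np.array([.6045,-.0226]); k=T[:2,3]-C; print(np.hypot(*k),np.degrees(np.arctan2(k[1],k[0])))
a=np.arctan2(-.0343+.0226,.4852-.6045)-np.arctan2(k[1],k[0]); a=(a+np.pi)%(2*np.pi)-np.pi; print('turn',np.degrees(a))
def rot(f):
    M=np.eye(4);M[:3,:3]=R.from_euler('z',a*f).as_matrix();M[:2,3]=C-M[:2,:2]@C; return M
# arm's radius .12 exact: centre placed along the tool x
plan(T,rot(1)@T,20)
plan(T,rot(1)@T,22)
E
```

```text
[[ 8.000e-04  1.000e+00  4.000e-03  6.076e-01]
 [ 1.000e+00 -8.000e-04 -1.900e-03 -1.430e-01]
 [-1.900e-03  4.000e-03 -1.000e+00  2.422e-01]
 [ 0.000e+00  0.000e+00  0.000e+00  1.000e+00]]
0.12045693253947036 -88.54778251035388
turn -85.85101269178892
20 rows t [0.0004, -0.0361, -0.0001] r [0.0002, -0.0004, 0.0954] tips [[0.599, -0.143, 0.164], [0.564, -0.136, 0.164], [0.532, -0.119, 0.164], [0.507, -0.093, 0.164], [0.49, -0.061, 0.164]]
22 rows t [0.0003, -0.0328, -0.0001] r [0.0002, -0.0003, 0.0867] tips [[0.6, -0.143, 0.164], [0.567, -0.137, 0.164], [0.538, -0.123, 0.164], [0.513, -0.102, 0.164], [0.495, -0.074, 0.164], [0.486, -0.043, 0.164]]
```

Emit:
play_rows:
  increments:
    - {"tx": 0.0004, "ty": -0.0361, "tz": 0, "rx": 0, "ry": 0, "rz": 0.0954, "fingers": 1}
    - {"tx": 0.0004, "ty": -0.0361, "tz": 0, "rx": 0, "ry": 0, "rz": 0.0954, "fingers": 1}
    - {"tx": 0.0004, "ty": -0.0361, "tz": 0, "rx": 0, "ry": 0, "rz": 0.0954, "fingers": 1}
    - {"tx": 0.0004, "ty": -0.0361, "tz": 0, "rx": 0, "ry": 0, "rz": 0.0954, "fingers": 1}
    - {"tx": 0.0004, "ty": -0.0361, "tz": 0, "rx": 0, "ry": 0, "rz": 0.0954, "fingers": 1}

```text
t: 25.25
tool_pos: [0.563, -0.1355, 0.2421]
eef_rot: [2.597, 1.761, 0.005]
contact_force: [0.9, 1.7, -0.9]
gripper_width: 0.0252
grasp_force: 30.0
```

Forces are low, so I'll continue the swing.

Emit:
play_rows:
  increments:
    - {"tx": 0.0004, "ty": -0.0361, "tz": 0, "rx": 0, "ry": 0, "rz": 0.0954, "fingers": 1}
    - {"tx": 0.0004, "ty": -0.0361, "tz": 0, "rx": 0, "ry": 0, "rz": 0.0954, "fingers": 1}
    - {"tx": 0.0004, "ty": -0.0361, "tz": 0, "rx": 0, "ry": 0, "rz": 0.0954, "fingers": 1}
    - {"tx": 0.0004, "ty": -0.0361, "tz": 0, "rx": 0, "ry": 0, "rz": 0.0954, "fingers": 1}
    - {"tx": 0.0004, "ty": -0.0361, "tz": 0, "rx": 0, "ry": 0, "rz": 0.0954, "fingers": 1}
    - {"tx": 0.0004, "ty": -0.0361, "tz": 0, "rx": 0, "ry": 0, "rz": 0.0954, "fingers": 1}
    - {"tx": 0.0004, "ty": -0.0361, "tz": 0, "rx": 0, "ry": 0, "rz": 0.0954, "fingers": 1}
    - {"tx": 0.0004, "ty": -0.0361, "tz": 0, "rx": 0, "ry": 0, "rz": 0.0954, "fingers": 1}
    - {"tx": 0.0004, "ty": -0.0361, "tz": 0, "rx": 0, "ry": 0, "rz": 0.0954, "fingers": 1}
    - {"tx": 0.0004, "ty": -0.0361, "tz": 0, "rx": 0, "ry": 0, "rz": 0.0954, "fingers": 1}
    - {"tx": 0.0004, "ty": -0.0361, "tz": 0, "rx": 0, "ry": 0, "rz": 0.0954, "fingers": 1}
    - {"tx": 0.0004, "ty": -0.0361, "tz": 0, "rx": 0, "ry": 0, "rz": 0.0954, "fingers": 1}
    - {"tx": 0.0004, "ty": -0.0361, "tz": 0, "rx": 0, "ry": 0, "rz": 0.0954, "fingers": 1}
    - {"tx": 0, "ty": 0, "tz": 0, "rx": 0, "ry": 0, "rz": 0, "fingers": 1}
    - {"tx": 0, "ty": 0, "tz": 0, "rx": 0, "ry": 0, "rz": 0, "fingers": 1}

```text
t: 26.75
tool_pos: [0.4883, -0.052, 0.2418]
eef_rot: [3.12, 0.35, 0.009]
contact_force: [2.7, 0.9, -1.3]
gripper_width: 0.0255
grasp_force: 30.0
```

```bash
cat > sw.py <<'E'
from h import *
T=now(); print(T.round(4),bot.observe()['contact_force'],bot.observe()['joint_positions'].round(2)); C=np.array([.6045,-.0226]); k=T[:2,3]-C; print(np.hypot(*k),np.degrees(np.arctan2(k[1],k[0])))
a=np.arctan2(-.0341+.0226,.4848-.6045)-np.arctan2(k[1],k[0]); a=(a+np.pi)%(2*np.pi)-np.pi; print('turn',np.degrees(a))
M=np.eye(4);M[:3,:3]=R.from_euler('z',a).as_matrix();M[:2,3]=C-M[:2,:2]@C
U=M@T; plan(T,U,2)
E
python3 sw.py
```

```text
[[ 0.9752  0.2214  0.0058  0.4883]
 [ 0.2214 -0.9752 -0.0017 -0.052 ]
 [ 0.0053  0.003  -1.      0.2418]
 [ 0.      0.      0.      1.    ]] [ 2.72204471  0.90791082 -1.28030855] [-0.13  0.23  1.83 -0.    1.08  1.22]
0.11984159974274407 -165.79129217007377
turn -8.72094365893931
2 rows t [0.0005, -0.0365, -0.0001] r [-0.0005, -0.0003, 0.0969] tips [[0.487, -0.043, 0.164]]
```

Emit:
play_rows:
  increments:
    - {"tx": 0.0005, "ty": -0.0365, "tz": 0, "rx": 0, "ry": 0, "rz": 0.097, "fingers": 1}
    - {"tx": 0.0005, "ty": -0.0365, "tz": 0, "rx": 0, "ry": 0, "rz": 0.097, "fingers": 1}
    - {"tx": 0, "ty": 0, "tz": 0, "rx": 0, "ry": 0, "rz": 0, "fingers": 1}
    - {"tx": 0, "ty": 0, "tz": 0, "rx": 0, "ry": 0, "rz": 0, "fingers": 1}
    - {"tx": 0, "ty": 0, "tz": 0, "rx": 0, "ry": 0, "rz": 0, "fingers": 1}

```text
t: 27.25
tool_pos: [0.4852, -0.0344, 0.2417]
eef_rot: [3.138, 0.11, 0.009]
contact_force: [5.5, 1.5, -0.8]
gripper_width: 0.0255
grasp_force: 30.0
```

```bash
python3 sw.py; python3 - <<'E'
from h import *
# check column and arm direction from the wrist camera here, and view
T=now(); im,P=cloud('wrist','w10'); np.save('w10.npy',P)
E
```

```text
[[ 0.9975  0.0698  0.0055  0.4852]
 [ 0.0699 -0.9976 -0.0017 -0.0344]
 [ 0.0054  0.0021 -1.      0.2417]
 [ 0.      0.      0.      1.    ]] [ 5.4819672   1.53875472 -0.84507436] [-0.09  0.22  1.84 -0.    1.07  1.41]
0.11985983586832805 -174.36124238452078
turn -0.15099344449228594
2 rows t [-0.0, -0.0006, -0.0] r [-0.0, -0.0, 0.0017] tips [[0.486, -0.034, 0.164]]
```

View pics/w10.png

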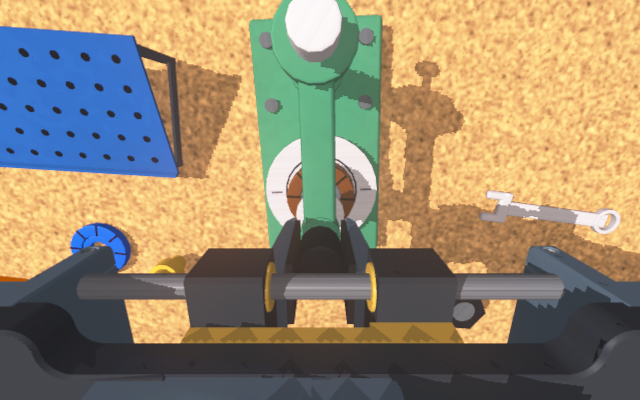

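The arm at (320,160) lies centred over the plate and pack. I'll ease the radial load a little and slide down.

Emit:
play_rows:
  increments:
    - {"tx": 0.002, "ty": 0, "tz": 0.008, "rx": 0, "ry": 0, "rz": 0, "fingers": 1}
    - {"tx": 0, "ty": 0, "tz": 0.016, "rx": 0, "ry": 0, "rz": 0, "fingers": 1}
    - {"tx": 0, "ty": 0, "tz": 0.016, "rx": 0, "ry": 0, "rz": 0, "fingers": 1}
    - {"tx": 0, "ty": 0, "tz": 0.016, "rx": 0, "ry": 0, "rz": 0, "fingers": 1}
    - {"tx": 0, "ty": 0, "tz": 0.016, "rx": 0, "ry": 0, "rz": 0, "fingers": 1}

```text
t: 27.8
tool_pos: [0.485, -0.0342, 0.2233]
eef_rot: [3.137, 0.108, 0.006]
contact_force: [2.5, 0.8, 2.2]
gripper_width: 0.0253
grasp_force: 30.0
```

Emit:
play_rows:
  increments:
    - {"tx": 0, "ty": 0, "tz": 0.016, "rx": 0, "ry": 0, "rz": 0, "fingers": 1}
    - {"tx": 0, "ty": 0, "tz": 0.016, "rx": 0, "ry": 0, "rz": 0, "fingers": 1}
    - {"tx": 0, "ty": 0, "tz": 0.016, "rx": 0, "ry": 0, "rz": 0, "fingers": 1}
    - {"tx": 0, "ty": 0, "tz": 0.012, "rx": 0, "ry": 0, "rz": 0, "fingers": 1}
    - {"tx": 0, "ty": 0, "tz": 0.008, "rx": 0, "ry": 0, "rz": 0, "fingers": 1}
    - {"tx": 0, "ty": 0, "tz": 0, "rx": 0, "ry": 0, "rz": 0, "fingers": 1}
    - {"tx": 0, "ty": 0, "tz": 0, "rx": 0, "ry": 0, "rz": 0, "fingers": 1}

```text
t: 28.5
tool_pos: [0.4852, -0.0342, 0.2065]
eef_rot: [3.138, 0.108, 0.006]
contact_force: [2.4, 0.7, 0.3]
gripper_width: 0.0252
grasp_force: 30.0
```

```bash
python3 sw.py
```

```text
[[ 0.9976  0.0689  0.0039  0.4852]
 [ 0.069  -0.9976 -0.0019 -0.0342]
 [ 0.0038  0.0022 -1.      0.2065]
 [ 0.      0.      0.      1.    ]] [2.4251525  0.69921983 0.2620327 ] [-0.09  0.26  1.89 -0.    0.99  1.41]
0.1198325157163026 -174.4611387031983
turn -0.051097125814787966
2 rows t [-0.0, -0.0002, -0.0] r [-0.0, -0.0, 0.0006] tips [[0.486, -0.034, 0.128]]
```

Emit:
play_rows:
  increments:
    - {"tx": 0, "ty": 0, "tz": 0.004, "rx": 0, "ry": 0, "rz": 0, "fingers": 1}
    - {"tx": 0, "ty": 0, "tz": 0.004, "rx": 0, "ry": 0, "rz": 0, "fingers": 1}
    - {"tx": 0, "ty": 0, "tz": 0.004, "rx": 0, "ry": 0, "rz": 0, "fingers": 1}
    - {"tx": 0, "ty": 0, "tz": 0, "rx": 0, "ry": 0, "rz": 0, "fingers": 1}

```text
t: 28.9
tool_pos: [0.4851, -0.0342, 0.2035]
eef_rot: [3.138, 0.108, 0.006]
contact_force: [0.8, 0.0, 2.6]
gripper_width: 0.0255
grasp_force: 30.0
```

Emit:
play_rows:
  increments:
    - {"tx": 0, "ty": 0, "tz": 0.002, "rx": 0, "ry": 0, "rz": 0, "fingers": 1}
    - {"tx": 0, "ty": 0, "tz": 0.002, "rx": 0, "ry": 0, "rz": 0, "fingers": 1}
    - {"tx": 0, "ty": 0, "tz": 0, "rx": 0, "ry": 0, "rz": 0, "fingers": 1}

```text
t: 29.2
tool_pos: [0.4851, -0.0342, 0.2025]
eef_rot: [3.138, 0.108, 0.006]
contact_force: [1.1, -0.0, 2.8]
gripper_width: 0.025
grasp_force: 30.0
```

Emit:
play_rows:
  increments:
    - {"tx": 0, "ty": 0, "tz": 0.002, "rx": 0, "ry": 0, "rz": 0, "fingers": 1}
    - {"tx": 0, "ty": 0, "tz": 0, "rx": 0, "ry": 0, "rz": 0, "fingers": 1}
    - {"tx": 0, "ty": 0, "tz": 0, "rx": 0, "ry": 0, "rz": 0, "fingers": 1}

```text
t: 29.5
tool_pos: [0.4852, -0.0342, 0.202]
eef_rot: [3.138, 0.108, 0.006]
contact_force: [0.8, 0.5, 2.2]
gripper_width: 0.0256
grasp_force: 30.0
```

Emit:
play_rows:
  increments:
    - {"tx": 0, "ty": 0, "tz": 0.002, "rx": 0, "ry": 0, "rz": 0, "fingers": 1}
    - {"tx": 0, "ty": 0, "tz": 0, "rx": 0, "ry": 0, "rz": 0, "fingers": 1}
    - {"tx": 0, "ty": 0, "tz": 0, "rx": 0, "ry": 0, "rz": 0, "fingers": 1}

```text
t: 29.8
tool_pos: [0.4852, -0.0342, 0.2019]
eef_rot: [3.138, 0.108, 0.006]
contact_force: [-0.3, -0.1, 5.5]
gripper_width: 0.0256
grasp_force: 30.0
```

Emit:
play_rows:
  increments:
    - {"tx": 0, "ty": 0, "tz": 0.002, "rx": 0, "ry": 0, "rz": 0, "fingers": 1}
    - {"tx": 0, "ty": 0, "tz": 0, "rx": 0, "ry": 0, "rz": 0, "fingers": 1}
    - {"tx": 0, "ty": 0, "tz": 0, "rx": 0, "ry": 0, "rz": 0, "fingers": 1}

```text
t: 30.1
tool_pos: [0.4853, -0.0341, 0.2018]
eef_rot: [3.138, 0.108, 0.007]
contact_force: [-0.3, 0.7, 8.0]
gripper_width: 0.0255
grasp_force: 30.0
```

Contact. Now pressing lightly, up to about 12 N at the tool.

Emit:
play_rows:
  increments:
    - {"tx": 0, "ty": 0, "tz": 0.002, "rx": 0, "ry": 0, "rz": 0, "fingers": 1}
    - {"tx": 0, "ty": 0, "tz": 0, "rx": 0, "ry": 0, "rz": 0, "fingers": 1}
    - {"tx": 0, "ty": 0, "tz": 0, "rx": 0, "ry": 0, "rz": 0, "fingers": 1}
    - {"tx": 0, "ty": 0, "tz": 0, "rx": 0, "ry": 0, "rz": 0, "fingers": 1}

```text
t: 30.5
tool_pos: [0.4853, -0.0342, 0.2018]
eef_rot: [3.138, 0.108, 0.007]
contact_force: [-0.9, 0.0, 10.8]
gripper_width: 0.0257
grasp_force: 30.0
```

Emit:
play_rows:
  increments:
    - {"tx": 0, "ty": 0, "tz": 0.001, "rx": 0, "ry": 0, "rz": 0, "fingers": 1}
    - {"tx": 0, "ty": 0, "tz": 0, "rx": 0, "ry": 0, "rz": 0, "fingers": 1}
    - {"tx": 0, "ty": 0, "tz": 0, "rx": 0, "ry": 0, "rz": 0, "fingers": 1}
    - {"tx": 0, "ty": 0, "tz": 0, "rx": 0, "ry": 0, "rz": 0, "fingers": 1}

```text
t: 30.9
tool_pos: [0.4853, -0.0342, 0.2017]
eef_rot: [3.138, 0.108, 0.008]
contact_force: [-2.8, 0.4, 12.4]
gripper_width: 0.0256
grasp_force: 30.0
```

```bash
python3 sw.py | tail -6
```

```text
[ 0.0689 -0.9976 -0.002  -0.0342]
 [ 0.0047  0.0023 -1.      0.2017]
 [ 0.      0.      0.      1.    ]] [-2.76395434  0.41132856 12.44448221] [-0.09  0.26  1.9  -0.    0.98  1.41]
0.11977891256780314 -174.46023282302798
turn -0.052003005985095004
2 rows t [-0.0, -0.0002, -0.0] r [-0.0, -0.0, 0.0006] tips [[0.486, -0.034, 0.124]]
```

Press held at 12.4 N at the tool, roughly 9–10 N on the pack after slide friction. Releasing with a partial opening first, then backing straight up.

Emit:
play_rows:
  increments:
    - {"tx": 0, "ty": 0, "tz": 0, "rx": 0, "ry": 0, "rz": 0, "fingers": 0.3}
    - {"tx": 0, "ty": 0, "tz": 0, "rx": 0, "ry": 0, "rz": 0, "fingers": 0.3}
    - {"tx": 0, "ty": 0, "tz": 0, "rx": 0, "ry": 0, "rz": 0, "fingers": 0.3}
    - {"tx": 0, "ty": 0, "tz": 0, "rx": 0, "ry": 0, "rz": 0, "fingers": 0.3}
    - {"tx": 0, "ty": 0, "tz": 0, "rx": 0, "ry": 0, "rz": 0, "fingers": 0.3}
    - {"tx": 0, "ty": 0, "tz": 0, "rx": 0, "ry": 0, "rz": 0, "fingers": 0.3}
    - {"tx": 0, "ty": 0, "tz": -0.02, "rx": 0, "ry": 0, "rz": 0, "fingers": 0.3}
    - {"tx": 0, "ty": 0, "tz": -0.06, "rx": 0, "ry": 0, "rz": 0, "fingers": 0.3}
    - {"tx": 0, "ty": 0, "tz": -0.1, "rx": 0, "ry": 0, "rz": 0, "fingers": 0.3}
    - {"tx": 0, "ty": 0, "tz": -0.1, "rx": 0, "ry": 0, "rz": 0, "fingers": 0.3}
    - {"tx": 0, "ty": 0, "tz": -0.1, "rx": 0, "ry": 0, "rz": 0, "fingers": 0.3}
    - {"tx": 0, "ty": 0, "tz": -0.1, "rx": 0, "ry": 0, "rz": 0, "fingers": 0.3}
    - {"tx": 0, "ty": 0, "tz": 0, "rx": 0, "ry": 0, "rz": 0, "fingers": 0.3}
    - {"tx": 0, "ty": 0, "tz": 0, "rx": 0, "ry": 0, "rz": 0, "fingers": 0.3}
    - {"tx": 0, "ty": 0, "tz": 0, "rx": 0, "ry": 0, "rz": 0, "fingers": 0.3}

```text
t: 32.4
tool_pos: [0.4841, -0.0339, 0.3192]
eef_rot: [3.138, 0.108, 0.002]
contact_force: [-0.2, -0.3, -0.7]
gripper_width: 0.0641
grasp_force: 0.0
```

```bash
python3 - <<'E'
from h import *
T=now(); im,P=cloud('wrist','w11'); print(bot.observe()['contact_force'])
v,u=np.mgrid[:400,:640]
# knob and column top and plate
for lo,hi,lab in ((.183,.196,'coltop'),(.140,.158,'knobtop')):
    k=(P[...,2]>lo)&(P[...,2]<hi)&(P[...,0]>.44)&(P[...,0]<.64)&(abs(P[...,1]+.03)<.05)
    if lab=='knobtop': k&=im.max(2)<110
    n,l,st,ce=cv2.connectedComponentsWithStats(k.astype(np.uint8))
    if n>1:
        i=1+st[1:,4].argmax(); z=np.median(P[...,2][l==i]); print(lab,st[i],z,fitc(pix2tool(outline(l==i),T,z)[1],.002))
d=np.hypot(P[...,0]-.4855,P[...,1]+.034); m=(d<.045)&(P[...,2]>.052)&(P[...,2]<.07); q=P[m]; print('pack top',m.sum(),q.min(0),q.max(0),np.median(q[:,2]))
E
```

```text
[ 0.13700639  0.57381282 -0.43754558]
coltop [ 299   32   36   41 1153] 0.18846318467723142 (array([ 0.60427697, -0.02275633]), np.float64(0.012459552747141911), np.int64(107), 107)
knobtop [308 184  26  28 587] 0.1532630518169502 (array([ 0.48777025, -0.0337526 ]), np.float64(0.012657295565765512), np.int64(78), 78)
pack top 951 [ 0.45737612 -0.06846325  0.05317006] [ 0.51795288 -0.00091102  0.06999623] 0.06045396738269038
```

```bash
python3 -c "
from station import bot
print(bot.sign_off())"
```

```text
the job is handed in; nothing more can be done
None
```

I stacked the steel disc and then lined disc b on the plate, flat and within about 1.5 mm of centre by camera. I then swung the gauge foot over the pack and pressed it down with 12.4 N at the tool, an estimated 9–10 N on the pack. The foot was left resting there with the gripper clear, and the job was handed in at about 32 s; no verdict came back.

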